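# Open the isolator in the test cage with the hook stick

## Robot

A 7-joint arm with a two-finger parallel gripper is mounted at the origin on the work surface. World frame = base frame: x ahead of the robot, y to its left, z up, the work surface at z = 0. Lengths are in m, angles in rad, forces in N, time in s.
With the tool pointing down it reaches from about 0.4 to 0.925 m from the base axis. Payload 4.1 kg.
Tool frame: the origin (TCP) lies on the centre line of the jaws, within the pads' length; the fingertips stand 14 mm ahead of it and the grasp point (between the pads) lies 5 mm behind it; z points along the fingers, y is the direction in which the jaws open and shut (so a half turn about z gives the same grasp; the last joint's range is limited). The gripper opens to 85 mm and grips with 20 to 120 N. Pads are 22 mm wide; open, the fingers measure 114 mm over their backs; the gripper's body (76 mm by 85 mm) begins 54 mm behind the grasp point. The pads swing forward as they close: fully open they stand 13 mm farther back than shut.
Start: joints at [-1.351, 0.398, 0.045, 1.537, -0.019, 1.207, -0.051], TCP at [0.204, 0.617, 0.207] pointing down, gripper open.
Joint ranges: [-2.82, 2.82], [-0.49, 2.23], [-1.37, 1.46], [0, 2.46], [-1.36, 4.5], [0.23, 2], [-2.94, 2.94]. Speed limits (rad/s): [2.57, 2.57, 3.14, 3.14, 3.14, 3.14, 3.14].

## Interface

Orientations are given as a rotation vector (axis times angle).
In Python, from cell import robot gives the robot as it stands. The module is installed in compiled form; this text tells all that it offers.
- The arm moves only by the shell command python3 -m creep 'ROWS' [FORCE]. ROWS is JSON, a list of rows, each a list of 5 numbers: the shift along the tool's x, y, z in m, then the turn about the tool's z in rad, then the opening, from -1 (shut) to 1 (fully open). A call has exactly 10 rows; each row shifts and turns the pose as measured when the row begins, along the tool's axes as they then stand; what a row does not reach is not made up. A row lasts 1/12 s, in which the tool goes at most 41.7 mm and 7.16 degrees, less where a joint would pass 70% of its speed; a pose out of reach is approached as far as the arm can. A call with a gripper value outside its range is refused whole. The fingers move at their own pace and stop on an object; FORCE is the grip in N (left out, the last holds). Time passes only in rows, so rows that do not move let the fingers close, or fill a call up. It gives the time, the measured TCP pose, the force and the opening at its end, in the units of the state.
- robot.read_state(): the state, without advancing time (a new reading comes with each control period).
- robot.snapshot(name): name is "scene" or "top" or "wrist"; returns a dict with "image" (384x512x3 uint8, blue, green, red), "fx", "fy", "cx", "cy" (pixels), "k1" (the pictures are not rectified: a ray, as slopes to the right and down, at radius r is drawn at 1 + k1 r^2 times it, then the intrinsics apply), "eye" and "rotation" of the camera in the world; the wrist camera has in their place "tool_from_camera" (4x4, takes a point from camera to tool coordinates, whose origin is the TCP and whose axes are the flange's). Camera axes: x right, y down, z forward; pixel columns grow to the right and rows downward; lengths in m; the calibration is good to about 2 mm. A picture is of the moment at which its call begins: read the wrist's pose just before it. There is no depth.
- robot.job_done(): hands the job in, once; it reports no verdict.
Trained networks look in the newest picture that a camera, given by its name, has taken for a name from the list of things; names that differ only in an ending like _2 or _b are one class to them, and where a whole thing is asked for, a point or a joint stands for the part that bears it (a point fixed in the world has none). Each returns a list of dicts, best first, with "score" (0 to 1); they miss things now and then, are a little off and sometimes report something else, mostly with a low value. They report only what shows in the picture. A call takes as long as a camera call.
- robot.cut_out(name, camera): "region" (384x512 bool, what is visible of it).
- robot.pinpoint(name, camera): "position" ([x, y, z] in m, in world coordinates, good to about 4 mm: a listed point, or the origin of a listed thing).
The state is a dict: "time": time; "joints": joint angles; "joint_velocities": joint speeds; "joint_efforts": joint torques, N m; "eef_pos": TCP position; "tool_rot": TCP orientation; "force": force on the tool from outside, world axes, zero at the start; "moment": the same for the moment, N m; "finger_gap": finger opening in m.
Only numpy, scipy, OpenCV 4.12 (cv2) and the standard library are available. Lean on these libraries where they do the work, as an engineer would, in place of code of your own. Each camera call takes 0.05 s, during which the arm holds its last target.

## Task

Isolate the capacitor bank: take the insulated hook stick from its rest, reach in through the slot in the front guard of the test cage, put the hook down into the ring of the isolator bolt and draw the bolt gently towards you until you feel it come up against its stop - fully open, but never straining the bolt or the cage. Then unhook without pushing the bolt back, and lay the stick in its rest as you found it. Keep the hand itself off the cage and the bolt, and leave the multimeter, the bottle and the parts tray alone.

Things in the scene. Friction and masses are not known exactly. Their poses are not given: they have to be found in the camera images.
- cage: Fixed test cage, 233 mm deep (x), 220 wide (y), 224 high; clear sides and back, thin steel bars across the top. Origin: on the bench at the middle of the front face, x axis pointing to the back. The front guard, 3 mm grey sheet metal, faces the robot at x = 0. Inside on the middle line a steel guide block (x 106 to 130 mm, top 100 mm up) and a copper jaw; two capacitors further back.
- slot (a point): Centre of the upright access slot in the front guard, 60 mm wide, from 60 to 190 mm above the bench. Axes as the cage. The path from slot to ring is free.
- bolt (a joint): Isolator bolt, a 12 mm steel rod sliding level on the cage's middle line, 85 mm up. 0 = closed; grows (m) as it is drawn to the front (cage -x); starts at 0 to 5 mm. Slides with about 7 N of friction and stays where left. Fully open: a collar on it meets an adjustable stop plate behind the guide block, clamped at an unknown place, 26 to 46 mm: find it by feel; over 18 N is straining.
- bolt_ring (a point): Centre of the flat level ring (hole axis upright) on the bolt's front end; moves with the bolt. Hole 19 mm, 35 mm over all, 8 mm thick, 85 mm above the bench, on the cage's middle line. Axes as the cage. 81 to 86 mm behind the front guard's face at the start, 40 to 60 mm when fully open.
- stick: Insulated hook stick, 0.3 kg, lying level. Origin: on its axis, mid-handle. Black flat-sided handle x -65 to +65 mm, 24 wide (y), 28 high (z); balance near x = +35; rubber hand-guard disc of 52 mm diameter at x = 65 to 71; then a 12 mm rod (15 mm ferrule at the end) and at x = 260 a straight 8 mm brass prong, the hook, hanging down (-z).
- hook_tip (a point): Centre of the round end (radius 4 mm) of the hook's prong, at (256, 0, -45) mm in the stick's frame; the prong leans from (260, 0, 0) to this point. Axes as the stick. Pulled, the stick tends to tip in a loose hand; a prong still pressed on the ring's rim binds when lifted, so ease off first.
- rest: Fixed wooden rest for the stick, 240 x 90 mm. Two flared cradles, 12 mm thick along x: the rear at x = -45 mm (floor 61 mm up, 26 wide) carries the handle, the front at x = +115 (floor 69 mm up, 13 wide) the rod; their tips stand 25 mm above the floors. Between them the handle is free. Origin: on the bench under the resting stick's origin; x axis as the stick's.
- rest_seat (a point): Where the stick's origin lies when it rests: 75 mm above the bench over the rest's origin. Axes as the rest.
- multimeter: Loose multimeter, 180 x 85 x 45 mm, lying on the bench at the other side from the stick. Origin: centre of its underside. Not to be disturbed.
- solvent: Loose green bottle, 60 mm diameter, 160 mm high. Origin: centre of its underside. Not to be disturbed.
- parts_tray: Loose blue tray with four compartments, 140 x 100 x 35 mm. Origin: centre of its underside. Not to be disturbed.

How it is judged:
On the way, in this order (a step that is already met when the one before it is completed fails the run):
1. the hook of the held stick is in the cage, down in the ring of the bolt (horizontal distance between hook_tip and bolt_ring below 0.016 m and z of hook_tip in the frame of bolt_ring below -0.004 m), for 0.1 s.
2. the stick draws the bolt open until its stop collar meets the stop (within 1.5 mm) (distance between stop_collar and stop_plate below 0.0065 m and contact force between stick and cage above 1 N), for 0.1 s.
At the end, for the whole second after the job is handed in: The bolt is fully open, its stop collar within 2 mm of the stop (centre distance 5 mm when they touch); the stick lies at rest in both cradles of its rest, hook to the front and hanging down (within 25 mm lengthwise, 6 mm in height, 0.06 rad in line, 0.25 rad of roll) (distance between stop_collar and stop_plate below 0.007 m and distance between stick and rest_seat below 0.025 m and z of stick in the frame of rest_seat between -0.006 and 0.006 m and x of hook_tip in the frame of rest_seat above 0.2 m and angle between the x axis of stick and the x axis of rest, either way round below 0.06 rad and angle between stick's own z axis and vertical below 0.25 rad and linear speed of stick below 0.02 m/s).
It fails at once if the stick strains the cage or the bolt (over 18 N) (contact force between stick and cage above 18 N).
It fails at once if the hand or arm touches the cage or the bolt (contact force between any of the fingers, the arm and cage above 1 N).
It fails at once if a bystander is disturbed (distance of any of multimeter, solvent, parts_tray from where it was at the start of the episode above 0.015 m or angle between solvent's own z axis and vertical above 0.3 rad).
It also fails if it takes over 72 s, if anything falls off the work surface, if the arm or the gripper's body presses on something with over 40 N, if the wrist force passes 120 N, or if a joint passes its speed limit or range.

## Working session

There is one attempt and no reset: what is moved stays moved. The work goes in short steps, Python scripts to look and compute and a shell command to move; the robot and the scene stay as the last step left them, time stands still between calls to the robot, and variables do not carry over. Pictures are saved under pics/ and viewed, and the job is handed in when it is done.

```bash
mkdir -p pics; ls
cat > h.py <<'E'
import numpy as np, cv2
from cell import robot
from scipy.spatial.transform import Rotation as R
def st():
    s=robot.read_state(); print('t',round(s['time'],2),'pos',np.round(s['eef_pos'],4),'rot',np.round(s['tool_rot'],3),'F',np.round(s['force'],1),'M',np.round(s['moment'],2),'gap',round(s['finger_gap'],4)); return s
def snap(c,f):
    d=robot.snapshot(c); cv2.imwrite('pics/'+f+'.png',d['image']); return d
E
python3 - <<'E'
from h import *
s=st()
print(R.from_rotvec(s['tool_rot']).as_matrix().round(3))
print(np.round(s['joints'],3))
for c in ('scene','top','wrist'):
    d=snap(c,c+'0')
    print(c,[ (k,np.round(v,3).tolist()) for k,v in d.items() if k!='image'])
    for n in ('cage','slot','bolt_ring','stick','hook_tip','rest','rest_seat','multimeter','solvent','parts_tray'):
        try:
            r=robot.pinpoint(n,c); print(c,n,[(round(q['score'],2),np.round(q['position'],4).tolist()) for q in r[:2]])
        except Exception as e: print(n,e)
st()
E
```

```text
pics
t 0.0 pos [0.2035 0.6166 0.2061] rot [-4.980e-01 -3.102e+00  3.000e-03] F [ 0.8 -0.1 -0.3] M [-0.02  0.02  0.05] gap 0.0854
[[-0.95   0.313 -0.   ]
 [ 0.313  0.95  -0.002]
 [-0.    -0.002 -1.   ]]
[-1.351  0.399  0.045  1.538 -0.019  1.207 -0.051]
scene [('fx', 460.722), ('fy', 460.722), ('cx', 250.093), ('cy', 196.388), ('k1', 0.024), ('eye', [1.36, 0.861, 1.192]), ('rotation', [-0.987, -2.483, 1.042])]
scene cage []
scene slot [(0.67, [0.667, -0.0245, 0.1289])]
scene bolt_ring []
scene stick []
scene hook_tip [(0.95, [0.6614, 0.2696, 0.0346])]
scene rest [(0.78, [0.4063, 0.2893, 0.0004])]
scene rest_seat [(0.91, [0.4046, 0.2875, 0.0748])]
scene multimeter []
scene solvent [(0.68, [0.4092, 0.2856, 0.0755]), (0.58, [0.5756, -0.49, -0.0])]
scene parts_tray [(0.65, [0.5899, 0.5215, -0.0014])]
top [('fx', 418.212), ('fy', 418.212), ('cx', 252.718), ('cy', 190.086), ('k1', -0.013), ('eye', [0.48, 0.003, 1.64]), ('rotation', [-2.173, 2.178, -0.073])]
top cage [(0.56, [0.6649, -0.0139, 0.0012])]
top slot [(0.74, [0.667, -0.0185, 0.1277])]
top bolt_ring [(0.64, [0.7543, -0.0154, 0.0814
[... 245 characters left out ...]
(0.26, [0.4026, 0.2861, 0.0743])]
top solvent [(0.75, [0.5777, -0.4908, -0.0031]), (0.31, [0.445, -0.3229, -0.001])]
top parts_tray [(0.83, [0.5898, 0.5199, -0.0006])]
wrist [('fx', 337.813), ('fy', 337.813), ('cx', 256.1), ('cy', 197.301), ('k1', -0.072), ('tool_from_camera', [[0.0, -0.96, -0.281, 0.072], [1.0, 0.0, -0.001, 0.0], [0.001, -0.281, 0.96, -0.167], [0.0, 0.0, 0.0, 1.0]])]
wrist cage []
wrist slot []
wrist bolt_ring []
wrist stick []
wrist hook_tip []
wrist rest [(0.63, [0.4047, 0.2883, -0.0021])]
wrist rest_seat []
wrist multimeter []
wrist solvent []
wrist parts_tray []
t 1.65 pos [0.2037 0.6173 0.2073] rot [0.498 3.102 0.   ] F [-0.2 -0.3 -0.3] M [ 0.04 -0.04  0.01] gap 0.0852
```

```bash
python3 -c "
import cv2,numpy as np
a=cv2.imread('pics/top0.png');b=cv2.imread('pics/scene0.png')
cv2.imwrite('pics/v1.png',cv2.resize(a,(800,600)));cv2.imwrite('pics/v2.png',cv2.resize(b,(800,600)))"
```

```text
(no output)
```

View pics/v1.png

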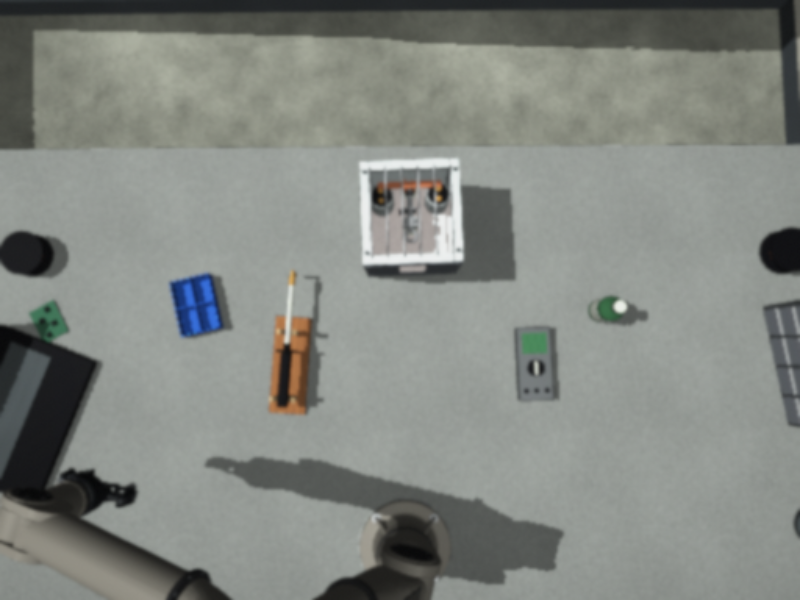

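View pics/v2.png

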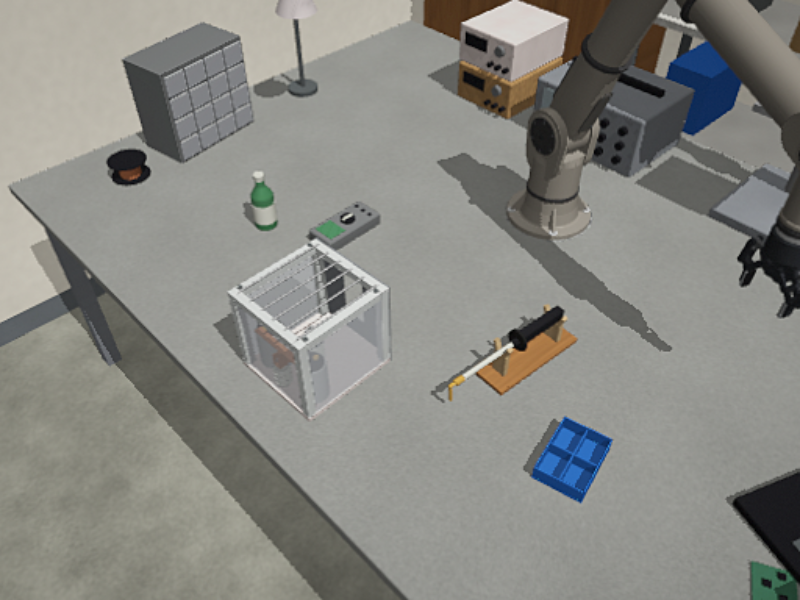

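```bash
python3 -m creep '[[0,0,-0.03,-0.086,1],[0,0,-0.03,-0.086,1],[0,0,-0.03,-0.086,1],[-0.02,-0.036,0,0,1],[-0.02,-0.036,0,0,1],[-0.02,-0.036,0,0,1],[-0.02,-0.036,0,0,1],[-0.02,-0.036,0,0,1],[-0.02,-0.036,0,0,1],[-0.02,-0.036,0,0,1]]'
```

```text
time: 2.48
eef_pos: [0.3281, 0.3628, 0.2996]
tool_rot: [-0.042, -3.139, -0.009]
force: [0.3, 0.5, -0.2]
finger_gap: 0.0852
```

Run:
```python
import cv2
a=cv2.imread('pics/top0.png')
# cage crop
cv2.imwrite('pics/v3.png',cv2.resize(a[90:185,220:310],(720,760))[:600])
cv2.imwrite('pics/v4.png',cv2.resize(a[165:275,160:220],(320,587)))
```

```text
(no output)
```

View pics/v3.png

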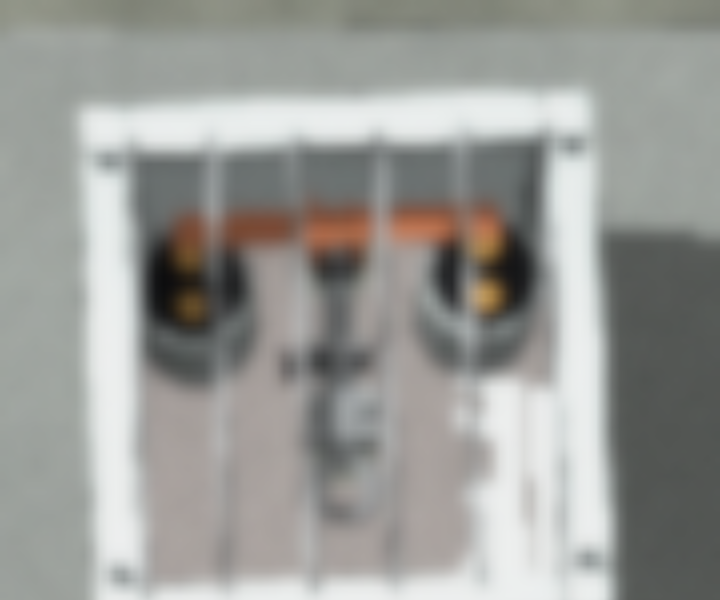

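Run:
```python
from h import *
s=st(); snap('wrist','w1')
for n in ('stick','hook_tip','rest','rest_seat'):
    print(n,[(round(q['score'],2),np.round(q['position'],4).tolist()) for q in robot.pinpoint(n,'wrist')[:2]])
print(R.from_rotvec(s['tool_rot']).as_matrix().round(3))
```

```text
t 2.48 pos [0.3281 0.3628 0.2996] rot [-0.042 -3.139 -0.009] F [ 0.3  0.5 -0.2] M [ 0.02 -0.04 -0.02] gap 0.0852
stick [(0.58, [0.4087, 0.2893, 0.0733])]
hook_tip []
rest [(0.63, [0.4087, 0.2873, 0.0015])]
rest_seat [(0.63, [0.4087, 0.2893, 0.0775])]
[[-1.     0.027 -0.003]
 [ 0.027  1.     0.006]
 [ 0.003  0.006 -1.   ]]
```

View pics/w1.png

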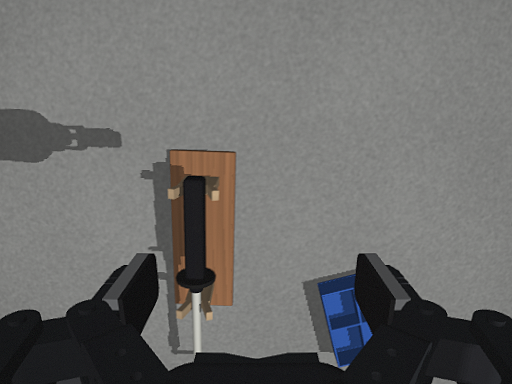

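```bash
python3 -m creep '[[-0.033,-0.025,-0.002,0,1],[-0.033,-0.025,-0.002,0,1],[-0.033,-0.025,-0.002,0,1],[-0.033,-0.025,-0.002,0,1],[-0.033,-0.025,-0.002,0,1],[-0.033,-0.025,-0.002,0,1],[-0.033,-0.025,-0.002,0,1],[-0.033,-0.025,-0.002,0,1],[-0.033,-0.025,-0.002,0,1],[-0.033,-0.025,-0.002,0,1]]'
```

```text
time: 3.57
eef_pos: [0.6566, 0.1436, 0.3119]
tool_rot: [0.066, -3.13, -0.025]
force: [0.5, 2.4, 0.8]
finger_gap: 0.0853
```

```bash
python3 -m creep '[[-0.023,-0.028,0,0,1],[-0.023,-0.028,0,0,1],[-0.023,-0.028,0,0,1],[-0.023,-0.028,0,0,1],[-0.023,-0.028,0,0,1],[-0.023,-0.028,0,0,1],[0,0,0,0,1],[0,0,0,0,1],[0,0,0,0,1],[0,0,0,0,1]]'
python3 - <<'E'
from h import *
s=st(); snap('wrist','w2')
np.save('w2pose.npy',np.r_[s['eef_pos'],s['tool_rot']])
for n in ('bolt_ring','slot','cage'):
    print(n,[(round(q['score'],2),np.round(q['position'],4).tolist()) for q in robot.pinpoint(n,'wrist')[:2]])
print(R.from_rotvec(s['tool_rot']).as_matrix().round(3))
a=cv2.imread('pics/w2.png');cv2.imwrite('pics/w2b.png',cv2.resize(a,(800,600)))
E
```

```text
time: 4.4
eef_pos: [0.8179, -0.0037, 0.287]
tool_rot: [0.109, -3.114, -0.034]
force: [0.4, 0.4, -0.1]
finger_gap: 0.0854
t 4.4 pos [ 0.8179 -0.0037  0.287 ] rot [ 0.109 -3.114 -0.034] F [ 0.4  0.4 -0.1] M [0.04 0.01 0.  ] gap 0.0854
bolt_ring []
slot []
cage [(0.85, [0.6669, -0.0181, 0.0054])]
[[-0.997 -0.07  -0.026]
 [-0.07   0.997  0.021]
 [ 0.025  0.023 -0.999]]
```

View pics/w2b.png

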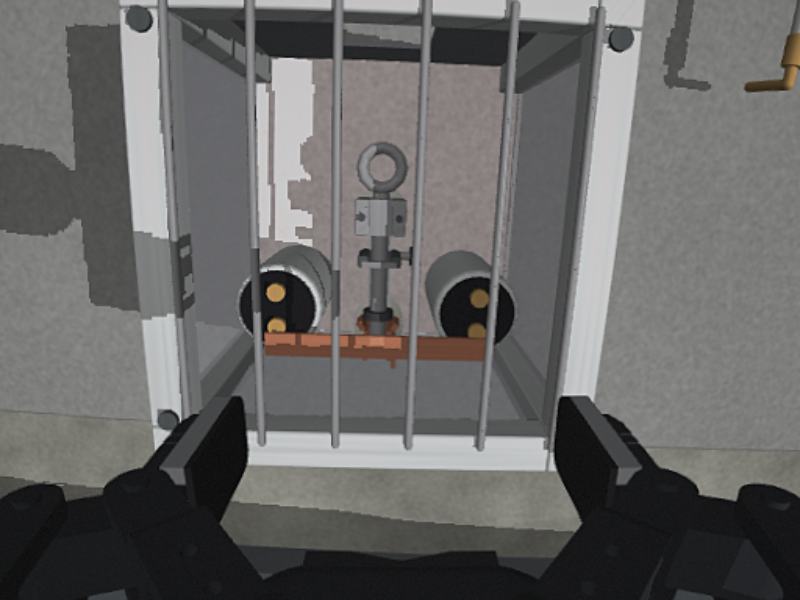

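```bash
cat >> h.py <<'E'
def ray(d,px,pose=None):
    # px in 512x384; returns eye, dir
    x=(px[0]-d['cx'])/d['fx']; y=(px[1]-d['cy'])/d['fy']
    u,v=x,y
    for _ in range(20):
        r2=u*u+v*v; u,v=x/(1+d['k1']*r2),y/(1+d['k1']*r2)
    if pose is None:
        Rm=R.from_rotvec(d['rotation']).as_matrix() if np.size(d['rotation'])==3 else np.array(d['rotation']); e=np.array(d['eye'])
    else:
        T=np.eye(4);T[:3,:3]=R.from_rotvec(pose[3:]).as_matrix();T[:3,3]=pose[:3]
        T=T@np.array(d['tool_from_camera']); Rm=T[:3,:3]; e=T[:3,3]
    return e,Rm@np.array([u,v,1.])
def atz(d,px,z,pose=None):
    e,w=ray(d,px,pose); return e+w*(z-e[2])/w[2]
E
python3 - <<'E'
from h import *
d=robot.snapshot('wrist'); p=np.load('w2pose.npy'); k=512/800
for n,px,z in [('ring',(381,167),.087),('bolt mid',(379,283),.091),('jaw',(377,318),.09),('guide',(381,215),.1),('cFL',(139,18),.224),('cFR',(621,39),.224),('cBL',(168,420),.224),('hook top',(796,45),.083),('hook tip',(750,87),.034)]:
    print(n,atz(d,(px[0]*k,px[1]*k),z,p).round(4))
E
```

```text
ring [ 0.7502 -0.0165  0.087 ]
bolt mid [ 0.8296 -0.013   0.091 ]
jaw [ 0.8556 -0.0129  0.09  ]
guide [ 0.7813 -0.0144  0.1   ]
cFL [ 0.6969 -0.1169  0.224 ]
cFR [0.6907 0.0811 0.224 ]
cBL [ 0.875  -0.1106  0.224 ]
hook top [0.6423 0.2654 0.083 ]
hook tip [0.6642 0.2684 0.034 ]
```

```bash
python3 -m creep '[[0.027,0.027,0,0.045,1],[0.029,0.026,0,0.045,1],[0.03,0.026,0,0.045,1],[0.031,0.023,0,0,1],[0.031,0.023,0,0,1],[0.031,0.023,0,0,1],[0.031,0.023,0,0,1],[0.031,0.023,0,0,1],[0.031,0.023,0,0,1],[0.031,0.023,0,0,1]]'; python3 -c "
from h import *
s=st();print(R.from_rotvec(s['tool_rot']).as_matrix().round(3))"
```

```text
time: 5.48
eef_pos: [0.5148, 0.2518, 0.2995]
tool_rot: [-0.13, -3.121, -0.028]
force: [0.8, 1.0, -0.1]
finger_gap: 0.0853
t 5.48 pos [0.5148 0.2518 0.2995] rot [-0.13  -3.121 -0.028] F [ 0.8  1.  -0.1] M [ 0.03 -0.08 -0.03] gap 0.0853
[[-0.996  0.083 -0.017]
 [ 0.083  0.996  0.019]
 [ 0.019  0.017 -1.   ]]
```

```bash
python3 -m creep '[[0.011,0.006,0.022,0,1],[0.011,0.006,0.022,0,1],[0.011,0.006,0.022,0,1],[0.011,0.006,0.022,0,1],[0.011,0.006,0.022,0,1],[0,0,0,0,1],[0,0,0,0,1],[0,0,0,0,1],[0,0,0,0,1],[0,0,0,0,1]]'
python3 - <<'E'
from h import *
s=st(); snap('wrist','w3')
np.save('w3pose.npy',np.r_[s['eef_pos'],s['tool_rot']])
for n in ('stick','rest','rest_seat'):
    print(n,[(round(q['score'],2),np.round(q['position'],4).tolist()) for q in robot.pinpoint(n,'wrist')[:2]])
print(R.from_rotvec(s['tool_rot']).as_matrix().round(3))
a=cv2.imread('pics/w3.png');cv2.imwrite('pics/w3b.png',cv2.resize(a,(800,600)))
E
```

```text
time: 6.32
eef_pos: [0.4514, 0.3032, 0.2016]
tool_rot: [-0.094, -3.135, -0.066]
force: [0.2, 0.1, 0.1]
finger_gap: 0.0856
t 6.32 pos [0.4514 0.3032 0.2016] rot [-0.094 -3.135 -0.066] F [0.2 0.1 0.1] M [-0.05  0.07 -0.  ] gap 0.0856
stick [(0.77, [0.4061, 0.289, 0.0759])]
rest [(0.81, [0.4073, 0.2874, -0.0017])]
rest_seat [(0.92, [0.4055, 0.2869, 0.0779])]
[[-0.998  0.06  -0.003]
 [ 0.06   0.997  0.042]
 [ 0.005  0.042 -0.999]]
```

View pics/w3b.png

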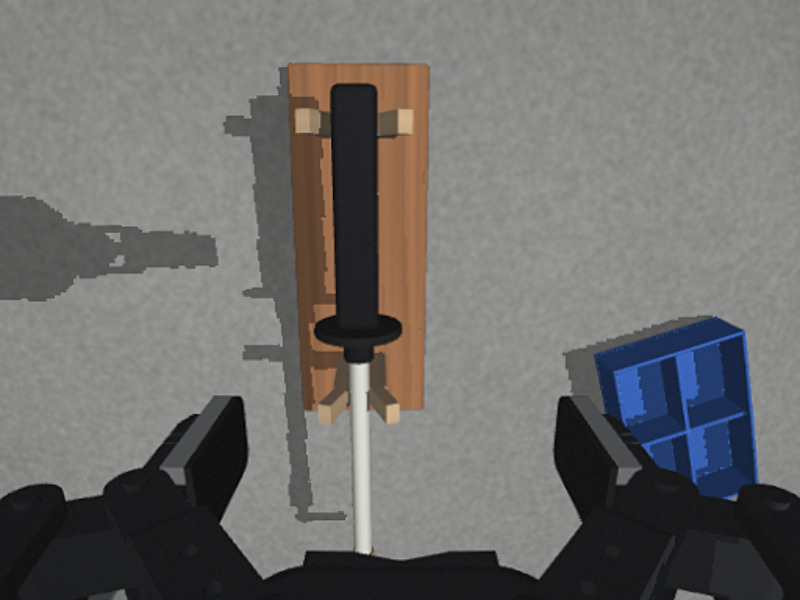

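Run:
```python
from h import *
d=robot.snapshot('wrist'); p=np.load('w3pose.npy'); k=512/800
P={}
for n,px,z in [('rear',(354,86),.089),('frontH',(357.5,322),.089),('rod1',(359,370),.081),('rod2',(363.5,545),.081),('guardL',(315,329),.075),('guardR',(402,329),.075),('cradRL',(307,121),.086),('cradRR',(402,121),.086),('baseFL',(296,410),.015),('baseRL',(290,66),.015)]:
    P[n]=atz(d,(px[0]*k,px[1]*k),z,p);print(n,P[n].round(4))
for a,b in [('rear','frontH'),('rod1','rod2'),('rear','rod2'),('baseRL','baseFL')]:
    v=P[b]-P[a];print(a,b,np.arctan2(v[1],v[0]).round(4))
st()
```

```text
rear [0.3451 0.2917 0.089 ]
frontH [0.4675 0.2836 0.089 ]
rod1 [0.4994 0.2815 0.081 ]
rod2 [0.6241 0.2739 0.081 ]
guardL [0.4743 0.2577 0.075 ]
guardR [0.478  0.3083 0.075 ]
cradRL [0.36   0.2664 0.086 ]
cradRR [0.363  0.3146 0.086 ]
baseFL [0.5548 0.2283 0.015 ]
baseRL [0.3213 0.2505 0.015 ]
rear frontH -0.0659
rod1 rod2 -0.0608
rear rod2 -0.0635
baseRL baseFL -0.0948
t 6.57 pos [0.4504 0.3032 0.2005] rot [-0.093 -3.134 -0.064] F [ 0.7 -0.2 -0.4] M [-0.06 -0.02 -0.02] gap 0.0853
```

```bash
python3 -m creep '[[0.001,-0.006,0.01,0,1],[0.001,-0.006,0.015,0,1],[0.001,-0.006,0.015,0,1],[0.001,-0.006,0.02,0,1],[0.001,0,0.02,0,1],[0,0,0.01,0,1],[0,0,0,0,1],[0,0,0,0,1],[0,0,0,0,1],[0,0,0,0,1]]'; python3 -c "
from h import *
s=st();Q=R.from_rotvec(s['tool_rot']).as_matrix();print(Q.round(3)); print((Q.T@(np.array([.443,.2853,.069])-s['eef_pos'])).round(4))"
```

```text
time: 7.4
eef_pos: [0.444, 0.2794, 0.1042]
tool_rot: [-0.096, -3.135, -0.063]
force: [-0.0, 0.6, 1.0]
finger_gap: 0.0854
t 7.4 pos [0.444  0.2794 0.1042] rot [-0.096 -3.135 -0.063] F [-0.   0.6  1. ] M [-0.04 -0.02 -0.03] gap 0.0854
[[-0.998  0.061 -0.004]
 [ 0.061  0.997  0.04 ]
 [ 0.006  0.04  -0.999]]
[0.0011 0.0044 0.0354]
```

```bash
python3 -m creep '[[0,0.002,0.01,0,1],[0,0.002,0.01,0,1],[0,0,0.01,0,1],[0,0,0.004,0,1],[0,0,0,0,1],[0,0,0,0,1],[0,0,0,0,-1],[0,0,0,0,-1],[0,0,0,0,-1],[0,0,0,0,-1]]' 80; python3 -c "
from h import *
s=st();Q=R.from_rotvec(s['tool_rot']).as_matrix();print(Q.round(3)); print((Q.T@(np.array([.443,.2853,.069])-s['eef_pos'])).round(4))"
```

```text
time: 8.23
eef_pos: [0.4462, 0.2874, 0.0693]
tool_rot: [-0.095, -3.139, -0.069]
force: [0.6, 0.6, 0.4]
finger_gap: 0.0386
t 8.23 pos [0.4462 0.2874 0.0693] rot [-0.095 -3.139 -0.069] F [0.6 0.6 0.4] M [-0.02 -0.02 -0.05] gap 0.0386
[[-0.998  0.06   0.001]
 [ 0.06   0.997  0.044]
 [ 0.002  0.044 -0.999]]
[ 0.003  -0.0022  0.0002]
```

```bash
python3 -m creep '[[0,-0.001,0,0,-1],[0,0,0,0,-1],[0,0,0,0,-1],[0,0,0,0,-1],[0,0,0,0,-1],[0,0,0,0,-1],[0,0,0,0,-1],[0,0,0,0,-1],[0,0,0,0,-1],[0,0,0,0,-1]]' 110; python3 -c "
from h import *
s=st();Q=R.from_rotvec(s['tool_rot']).as_matrix();print(Q.round(3)); 
np.save('graspose.npy',np.r_[s['eef_pos'],s['tool_rot']])"
```

```text
time: 9.07
eef_pos: [0.4467, 0.2865, 0.0702]
tool_rot: [0.095, 3.139, 0.071]
force: [-0.0, -1.3, 0.2]
finger_gap: -0.0001
t 9.07 pos [0.4467 0.2865 0.0702] rot [0.095 3.139 0.071] F [-0.  -1.3  0.2] M [-0.02  0.04  0.03] gap -0.0001
[[-0.998  0.06   0.002]
 [ 0.06   0.997  0.045]
 [ 0.001  0.045 -0.999]]
```

Run:
```python
from h import *
snap('wrist','w4'); d=snap('scene','s4')
print([(round(q['score'],2),np.round(q['position'],4).tolist()) for q in robot.pinpoint('hook_tip','scene')[:2]])
a=cv2.imread('pics/w4.png');b=cv2.imread('pics/s4.png')
cv2.imwrite('pics/v5.png',np.hstack([cv2.resize(a,(400,300)),cv2.resize(b[130:280,250:450],(400,300))]))
st()
```

```text
[(0.97, [0.6613, 0.2702, 0.0325]), (0.53, [0.6647, -0.0219, -0.0006])]
t 9.22 pos [0.4467 0.2865 0.0702] rot [0.095 3.139 0.071] F [0.4 0.7 0.5] M [-0.09 -0.02  0.01] gap -0.0002
```

View pics/v5.png

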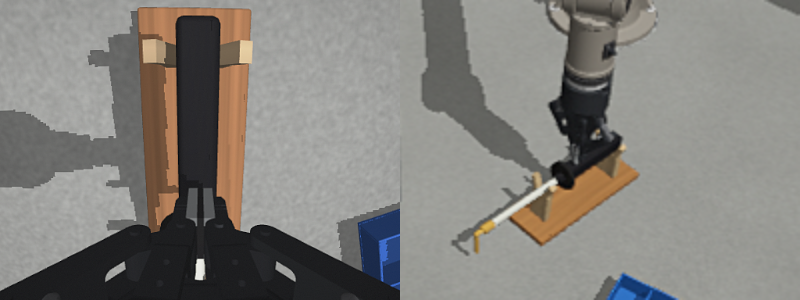

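Run:
```python
from h import *
a=cv2.imread('pics/w4.png')
cv2.imwrite('pics/v6.png',cv2.resize(a[200:384,150:362],(692,600)))
b=cv2.imread('pics/s4.png')
cv2.imwrite('pics/v7.png',cv2.resize(b[150:270,270:430],(800,600),interpolation=2))
```

```text
(no output)
```

View pics/v6.png

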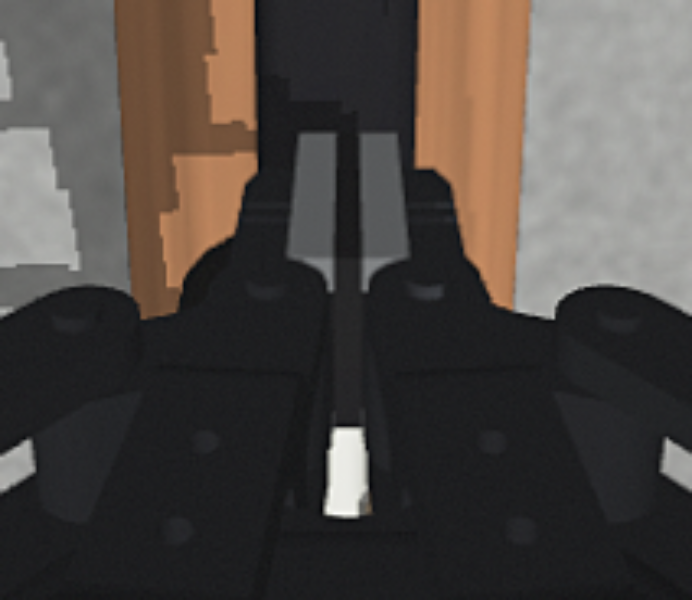

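View pics/v7.png

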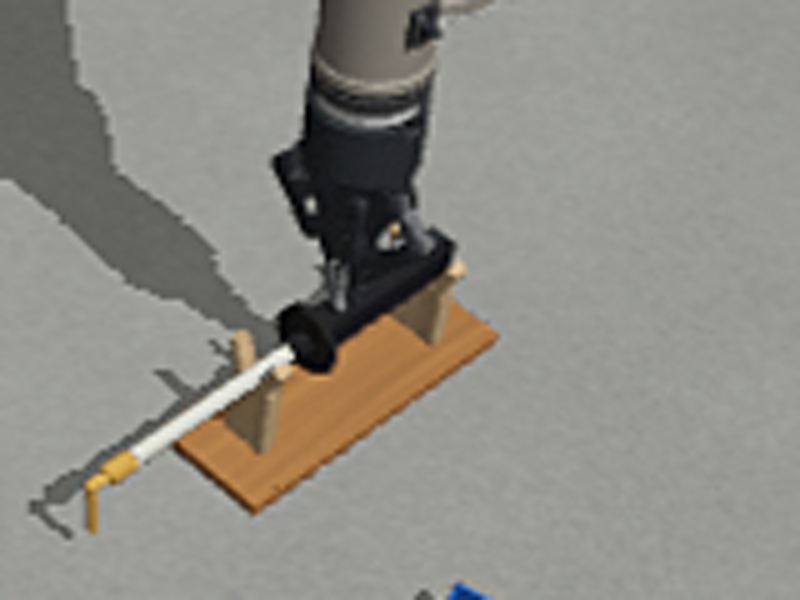

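Run:
```python
from h import *
d=robot.snapshot('wrist'); T=np.linalg.inv(np.array(d['tool_from_camera']))
def proj(p):
    c=T@np.r_[p,1]; u,v=c[0]/c[2],c[1]/c[2]; r=u*u+v*v; s=1+d['k1']*r
    return np.array([d['cx']+d['fx']*u*s,d['cy']+d['fy']*v*s])
for z in (.014,0,-.005,-.02,-.03):
  q=proj([.011,0,z]); print(z,q.round(1),'crop',((q-[150,200])*3.265).round())
s=st(); Q=R.from_rotvec(s['tool_rot']).as_matrix()
for sx,z in((-65,89),(-20,89),(0,89),(20,89),(65,89),(75,101),(110,81)):
  w=np.array([.408,.2877,0])+[sx/1e3*.998,-sx/1e3*.064,z/1e3]
  q=proj(Q.T@(w-s['eef_pos']));print(sx,z,'full',q.round(1),'crop',((q-[150,200])*3.265).round())
```

```text
0.014 [255.5 210.4] crop [344.  34.]
0 [255.4 218.9] crop [344.  62.]
-0.005 [255.4 222.3] crop [344.  73.]
-0.02 [255.4 233.5] crop [344. 110.]
-0.03 [255.3 242.3] crop [344. 138.]
t 9.27 pos [0.4467 0.2865 0.0702] rot [0.095 3.139 0.071] F [ 0.3  0.  -0.3] M [-0.06 -0.01 -0.06] gap 0.0004
-65 89 full [255.1  17.1] crop [ 343. -597.]
-20 89 full [254.8 129.7] crop [ 342. -230.]
0 89 full [254.7 175. ] crop [342. -82.]
20 89 full [254.5 217.2] crop [341.  56.]
65 89 full [254.3 301.2] crop [341. 330.]
75 101 full [255.3 333.3] crop [344. 435.]
110 81 full [253.6 360.9] crop [338. 525.]
```

Run:
```python
from h import *
d=robot.snapshot('wrist'); T=np.linalg.inv(np.array(d['tool_from_camera']))
print(np.array(d['tool_from_camera']).round(4))
def proj(p):
    c=T@np.r_[p,1]; u,v=c[0]/c[2],c[1]/c[2]; r=u*u+v*v; s=1+d['k1']*r
    return np.array([d['cx']+d['fx']*u*s,d['cy']+d['fy']*v*s])
for y in (.0427,.05):
 for x in (.011,-.011):
  for z in (.014,.001,-.02,-.04): print(x,y,z,(proj([x,y,z])*800/512).round(0))
a=cv2.imread('pics/w3.png'); cv2.imwrite('pics/v8.png',cv2.resize(a[240:340,50:250],(800,400)))
```

```text
[[ 2.000e-04 -9.598e-01 -2.808e-01  7.150e-02]
 [ 1.000e+00  3.000e-04 -3.000e-04  4.000e-04]
 [ 4.000e-04 -2.808e-01  9.598e-01 -1.666e-01]
 [ 0.000e+00  0.000e+00  0.000e+00  1.000e+00]]
0.011 0.0427 0.014 [517. 329.]
0.011 0.0427 0.001 [525. 341.]
0.011 0.0427 -0.02 [541. 365.]
0.011 0.0427 -0.04 [560. 394.]
-0.011 0.0427 0.014 [513. 385.]
-0.011 0.0427 0.001 [521. 400.]
-0.011 0.0427 -0.02 [535. 430.]
-0.011 0.0427 -0.04 [553. 466.]
0.011 0.05 0.014 [537. 329.]
0.011 0.05 0.001 [547. 341.]
0.011 0.05 -0.02 [565. 365.]
0.011 0.05 -0.04 [587. 393.]
-0.011 0.05 0.014 [533. 384.]
-0.011 0.05 0.001 [542. 400.]
-0.011 0.05 -0.02 [558. 430.]
-0.011 0.05 -0.04 [579. 465.]
```

View pics/v8.png

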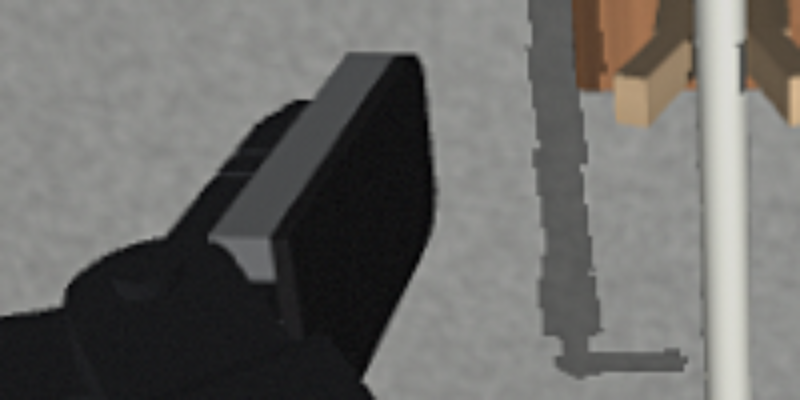

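```bash
python3 -m creep '[[0,0,0,0,1],[0,0,0,0,1],[0,0,0,0,1],[0,0,0,0,1],[0,0,0,0,1],[0,0,0.005,0,1],[0,0,0.007,0,1],[0,0,0.007,0,1],[0,0,0,0,1],[0,0,0,0,1]]'
python3 - <<'E'
from h import *
s=st();print(R.from_rotvec(s['tool_rot']).as_matrix().round(3)); snap('wrist','w5'); snap('scene','s5')
a=cv2.imread('pics/w5.png');b=cv2.imread('pics/s5.png')
cv2.imwrite('pics/v9.png',np.hstack([cv2.resize(a,(400,300)),cv2.resize(b[160:250,290:410],(400,300))]))
E
```

```text
time: 10.15
eef_pos: [0.4465, 0.2873, 0.0488]
tool_rot: [0.095, 3.139, 0.07]
force: [0.5, 0.5, 0.0]
finger_gap: 0.0853
t 10.15 pos [0.4465 0.2873 0.0488] rot [0.095 3.139 0.07 ] F [0.5 0.5 0. ] M [-0.03 -0.04  0.02] gap 0.0853
[[-0.998  0.06   0.002]
 [ 0.06   0.997  0.045]
 [ 0.001  0.045 -0.999]]
```

View pics/v9.png

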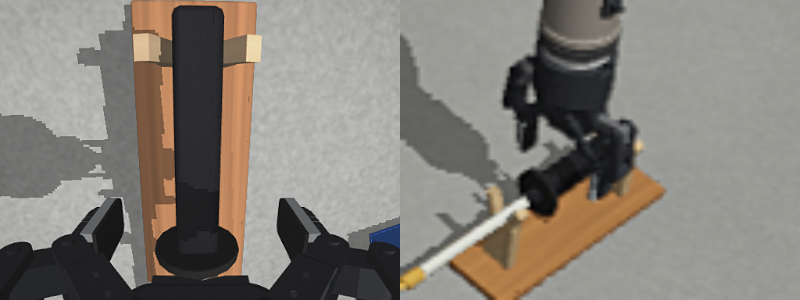

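```bash
python3 -m creep '[[0,-0.001,0.005,0,1],[0,-0.001,0.006,0,1],[0,0,0.006,0,1],[0,0,0.004,0,1],[0,0,0,0,1],[0,0,0,0,-1],[0,0,0,0,-1],[0,0,0,0,-1],[0,0,0,0,-1],[0,0,0,0,-1]]' 110
python3 - <<'E'
from h import *
s=st();print(R.from_rotvec(s['tool_rot']).as_matrix().round(3))
E
```

```text
time: 11.08
eef_pos: [0.4469, 0.2864, 0.0261]
tool_rot: [0.095, 3.138, 0.071]
force: [-0.5, -0.9, 0.3]
finger_gap: 0.0257
t 11.08 pos [0.4469 0.2864 0.0261] rot [0.095 3.138 0.071] F [-0.5 -0.9  0.3] M [-0.08 -0.02 -0.04] gap 0.0257
[[-0.998  0.06   0.003]
 [ 0.06   0.997  0.045]
 [ 0.     0.045 -0.999]]
```

```bash
python3 -m creep '[[0,0,0,0,-1],[0,0,0,0,-1],[0,0,0,0,-1],[0,0,0,0,-1],[0,0,0,0,-1],[0,0,0,0,-1],[0,0,-0.004,0,-1],[0,0,-0.006,0,-1],[0,0,-0.006,0,-1],[0,0,0,0,-1]]' 110
python3 - <<'E'
from h import *
s=st();print(R.from_rotvec(s['tool_rot']).as_matrix().round(3))
np.save('p6.npy',np.r_[s['eef_pos'],s['tool_rot']])
snap('wrist','w6'); snap('scene','s6')
print([(round(q['score'],2),np.round(q['position'],4).tolist()) for q in robot.pinpoint('hook_tip','scene')[:2]])
a=cv2.imread('pics/w6.png');b=cv2.imread('pics/s6.png')
cv2.imwrite('pics/v10.png',np.hstack([cv2.resize(a,(400,300)),cv2.resize(b[150:270,270:430],(400,300))]))
E
```

```text
time: 11.92
eef_pos: [0.4453, 0.2845, 0.0424]
tool_rot: [-0.095, -3.138, -0.067]
force: [0.4, 0.9, -2.7]
finger_gap: 0.0225
t 11.92 pos [0.4453 0.2845 0.0424] rot [-0.095 -3.138 -0.067] F [ 0.4  0.9 -2.7] M [-0.04 -0.05 -0.02] gap 0.0225
[[-0.998  0.06  -0.   ]
 [ 0.06   0.997  0.043]
 [ 0.003  0.043 -0.999]]
[]
```

View pics/v10.png

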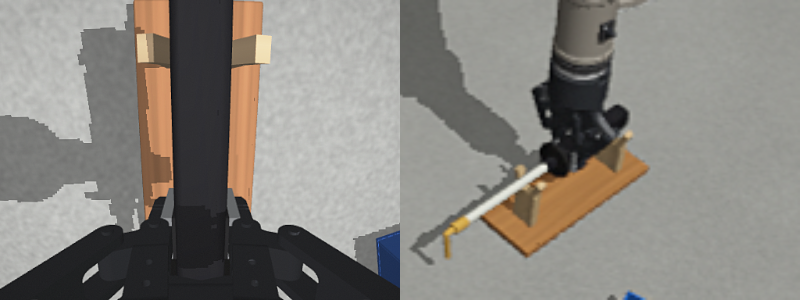

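```bash
python3 -m creep '[[0,0,-0.012,0,-1],[0.002,0,-0.014,0,-1],[0.004,0,-0.014,0,-1],[0.006,0,-0.014,0,-1],[0.006,-0.006,-0.008,-0.03,-1],[0.006,-0.012,-0.004,-0.03,-1],[0.006,-0.018,0,-0.03,-1],[0.004,-0.024,0,0,-1],[0.002,-0.024,0,0,-1],[0,-0.024,0,0,-1]]'
cat >> h.py <<'E'
ORG=np.array([.667,-.0178]); CY=.033
def rep():
    s=st(); Q=R.from_rotvec(s['tool_rot']).as_matrix(); print(Q.round(3).tolist())
    yaw=np.arctan2(-Q[1,0],-Q[0,0]); xs=np.array([-Q[0,0],-Q[1,0],-Q[2,0]])
    zs=-Q[:,2]
    tip=np.array(s['eef_pos'])+xs*.2175+zs*.004-Q[:,1]*.001
    c,sn=np.cos(CY),np.sin(CY); v=tip[:2]-ORG
    print('yaw',yaw.round(4),'tip',tip.round(4),'tip in cage',np.round([c*v[0]+sn*v[1],-sn*v[0]+c*v[1],tip[2]],4))
    return s,Q,tip
E
python3 -c "
from h import *
rep()"
```

```text
time: 12.9
eef_pos: [0.4067, 0.1768, 0.104]
tool_rot: [0.073, -3.137, -0.067]
force: [1.5, 0.4, -3.2]
finger_gap: 0.0231
t 12.9 pos [0.4067 0.1768 0.104 ] rot [ 0.073 -3.137 -0.067] F [ 1.5  0.4 -3.2] M [-0.12 -0.06  0.06] gap 0.0231
[[-0.999, -0.046, -0.004], [-0.046, 0.998, 0.043], [0.002, 0.043, -0.999]]
yaw 0.0463 tip [0.6241 0.1857 0.1075] tip in cage [-0.0362  0.2048  0.1075]
```

```bash
python3 -m creep '[[0.001,-0.025,0,0,-1],[0.001,-0.025,0,0,-1],[0.001,-0.025,0,0,-1],[0.001,-0.025,0,0,-1],[0.001,-0.025,0,0,-1],[0.001,-0.025,0,0,-1],[0,-0.018,0,0,-1],[0,-0.01,0,0,-1],[0,0,0,0,-1],[0,0,0,0,-1]]'
python3 - <<'E'
from h import *
rep(); 
for c in ('scene','top'):
    d=snap(c,c+'7')
    for n in ('hook_tip','bolt_ring','slot'):
        print(c,n,[(round(q['score'],2),np.round(q['position'],4).tolist()) for q in robot.pinpoint(n,c)[:2]])
a=cv2.imread('pics/top7.png');b=cv2.imread('pics/scene7.png')
cv2.imwrite('pics/v11.png',np.hstack([cv2.resize(a[90:250,190:340],(400,427)),cv2.resize(b[140:300,130:330],(400,427))]))
E
```

```text
time: 13.73
eef_pos: [0.4048, -0.0157, 0.0952]
tool_rot: [0.058, -3.136, -0.067]
force: [0.8, 0.5, -3.0]
finger_gap: 0.0229
t 13.73 pos [ 0.4048 -0.0157  0.0952] rot [ 0.058 -3.136 -0.067] F [ 0.8  0.5 -3. ] M [ 0.01 -0.01  0.02] gap 0.0229
[[-0.999, -0.037, -0.005], [-0.037, 0.998, 0.043], [0.003, 0.043, -0.999]]
yaw 0.0369 tip [ 0.6222 -0.0089  0.0984] tip in cage [-0.0444  0.0104  0.0984]
scene hook_tip [(0.73, [0.6661, -0.0196, 0.1284]), (0.68, [0.6215, -0.006, 0.1013])]
scene bolt_ring [(0.3, [0.5896, 0.5226, -0.0004])]
scene slot [(0.86, [0.6674, -0.0246, 0.1269])]
top hook_tip [(0.56, [0.6228, -0.0066, 0.0991])]
top bolt_ring [(0.67, [0.7521, -0.0198, 0.082])]
top slot [(0.64, [0.6662, -0.0161, 0.124])]
```

View pics/v11.png

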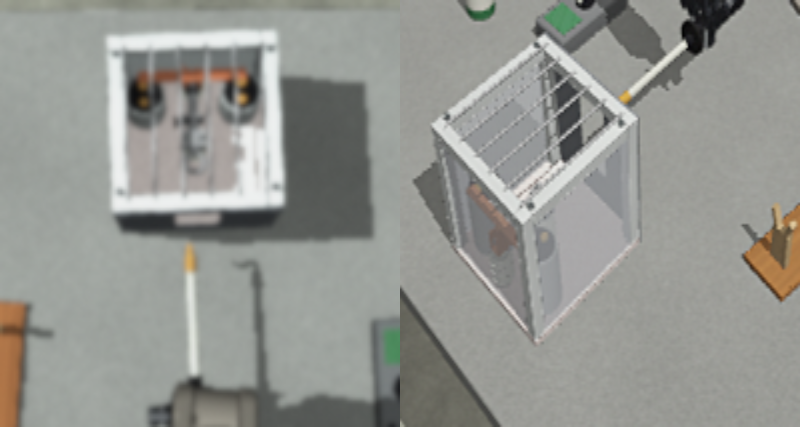

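```bash
python3 -m creep '[[0,-0.005,-0.006,0,-1],[0,-0.005,-0.005,0,-1],[0,0,0,0,-1],[0,0,0,0,-1],[-0.005,0,0,0,-1],[-0.008,0,0,0,-1],[-0.008,0,0,0,-1],[-0.005,0,0,0,-1],[0,0,0,0,-1],[0,0,0,0,-1]]'
python3 - <<'E'
from h import *
rep() 
for c in ('scene','top'):
    d=snap(c,c+'8')
    for n in ('hook_tip',):
        print(c,n,[(round(q['score'],2),np.round(q['position'],4).tolist()) for q in robot.pinpoint(n,c)[:2]])
E
```

```text
time: 14.97
eef_pos: [0.4359, -0.0245, 0.1072]
tool_rot: [0.065, -3.138, -0.066]
force: [-0.6, 0.1, -2.3]
finger_gap: 0.0226
t 14.97 pos [ 0.4359 -0.0245  0.1072] rot [ 0.065 -3.138 -0.066] F [-0.6  0.1 -2.3] M [-0.08  0.04  0.04] gap 0.0226
[[-0.999, -0.042, -0.003], [-0.042, 0.998, 0.042], [0.001, 0.042, -0.999]]
yaw 0.0418 tip [ 0.6533 -0.0166  0.1109] tip in cage [-0.0137  0.0017  0.1109]
scene hook_tip []
top hook_tip [(0.7, [0.6531, -0.0119, 0.1104])]
```

Run:
```python
import cv2
a=cv2.imread('pics/top8.png')
cv2.imwrite('pics/v12.png',cv2.resize(a[125:200,230:300],(700,750),interpolation=cv2.INTER_CUBIC)[:600])
cv2.imwrite('pics/v13.png',cv2.resize(a[110:170,230:300],(700,600),interpolation=cv2.INTER_CUBIC))
```

```text
(no output)
```

View pics/v12.png

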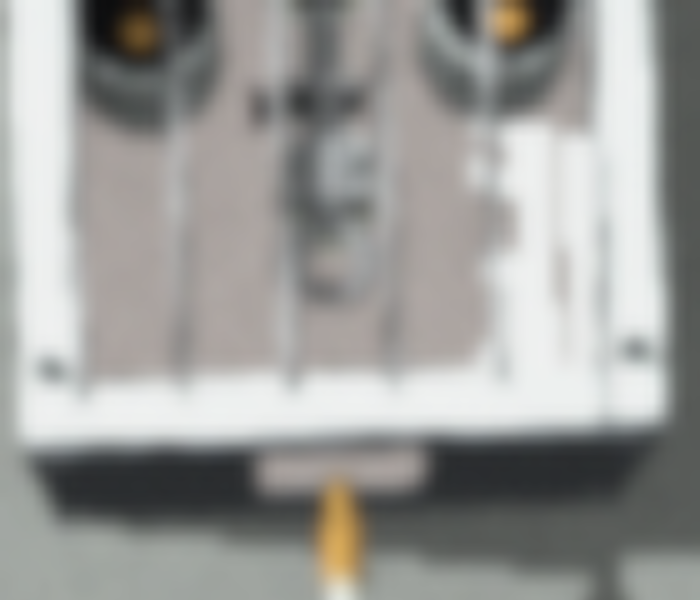

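View pics/v13.png

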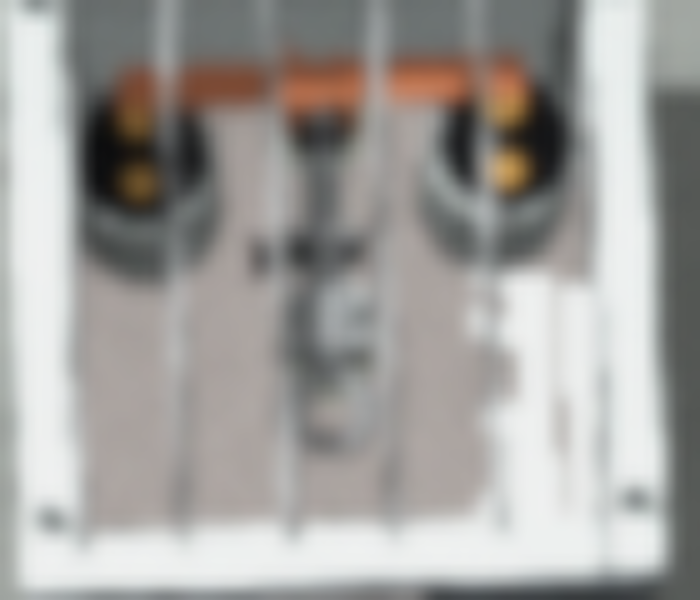

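Run:
```python
from h import *
d=robot.snapshot('top')
f=lambda n,u,v,z:print(n,atz(d,(u,v),z).round(4))
f('ring',264.0,150,.087); f('ferr',264.0,178,.155); f('end',263.8,173.5,.155); f('rod',264,183.5,.155)
f('jaw',262.2,123,.09); f('BL',235.2,161.8,.224); f('BR',293.5,160,.224);f('rearBL',233.6,111,.224)
```

```text
ring [ 0.7541 -0.0221  0.087 ]
ferr [ 0.6411 -0.0206  0.155 ]
end [ 0.6573 -0.02    0.155 ]
rod [ 0.6214 -0.0205  0.155 ]
jaw [ 0.8564 -0.0157  0.09  ]
BL [0.6896 0.0786 0.224 ]
BR [ 0.6951 -0.1204  0.224 ]
rearBL [0.8665 0.0844 0.224 ]
```

```bash
python3 -m creep '[[-0.006,-0.001,0,0,-1],[-0.01,-0.001,0,-0,-1],[-0.01,-0.001,0,0,-1],[-0.01,-0.001,0,0,-1],[-0.01,0,0,0,-1],[-0.01,0,0,0,-1],[-0.01,0,0,0,-1],[-0.01,0,0,0,-1],[-0.006,0,0,0,-1],[0,0,0,0,-1]]'
python3 - <<'E'
from h import *
rep() 
for c in ('scene','top'):
    d=snap(c,c+'9')
    for n in ('hook_tip','bolt_ring'):
        print(c,n,[(round(q['score'],2),np.round(q['position'],4).tolist()) for q in robot.pinpoint(n,c)[:2]])
a=cv2.imread('pics/top9.png');b=cv2.imread('pics/scene9.png')
cv2.imwrite('pics/v14.png',cv2.resize(a[110:185,220:310],(720,600),interpolation=cv2.INTER_CUBIC))
cv2.imwrite('pics/v15.png',cv2.resize(b[150:270,140:260],(600,600),interpolation=cv2.INTER_CUBIC))
E
```

```text
time: 16.05
eef_pos: [0.5285, -0.0246, 0.1062]
tool_rot: [-0.068, 3.14, 0.067]
force: [0.5, 0.3, -2.5]
finger_gap: 0.0229
t 16.05 pos [ 0.5285 -0.0246  0.1062] rot [-0.068  3.14   0.067] F [ 0.5  0.3 -2.5] M [-0.06 -0.05  0.05] gap 0.0229
[[-0.999, -0.043, -0.001], [-0.043, 0.998, 0.042], [-0.001, 0.042, -0.999]]
yaw 0.0434 tip [ 0.7458 -0.0163  0.1105] tip in cage [ 0.0788 -0.0011  0.1105]
scene hook_tip [(0.77, [0.7405, -0.0152, 0.1126])]
scene bolt_ring []
top hook_tip [(0.69, [0.7432, -0.0157, 0.1099])]
top bolt_ring []
```

View pics/v14.png

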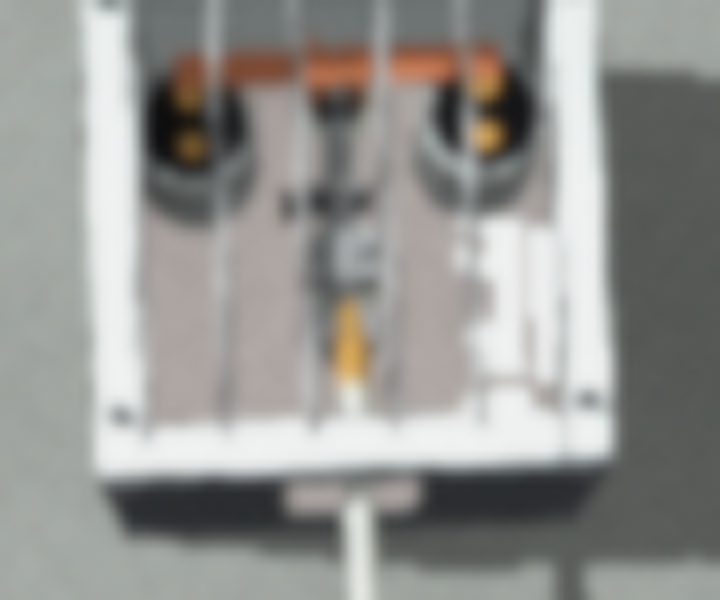

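View pics/v15.png

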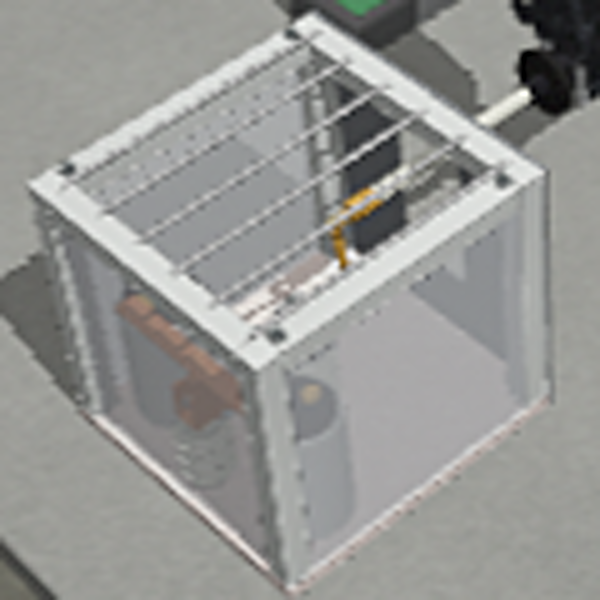

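Run:
```python
from h import *
d=robot.snapshot('top')
f=lambda n,u,v,z:print(n,atz(d,(220+u/8,110+v/8),z).round(4))
f('end',348,300,.153); f('ferr',349,365,.155); f('BL',121,415,.224); f('BR',588,400,.224); f('jaw',336,105,.09)
s=st()
```

```text
end [ 0.7516 -0.0193  0.153 ]
ferr [ 0.7218 -0.0196  0.155 ]
BL [0.6894 0.0789 0.224 ]
BR [ 0.6951 -0.1204  0.224 ]
jaw [ 0.856 -0.015  0.09 ]
t 16.4 pos [ 0.5258 -0.0247  0.1064] rot [ 0.067 -3.139 -0.068] F [-0.2 -1.1 -2.6] M [-0.1   0.05  0.01] gap 0.0227
```

```bash
python3 -m creep '[[-0.004,0,0,0,-1],[-0.0035,0,0,0,-1],[0,0,0,0,-1],[0,0,0.004,0,-1],[0,0,0.005,0,-1],[0,0,0.004,0,-1],[0,0,0.002,0,-1],[0,0,0,0,-1],[0,0,0,0,-1],[0,0,0,0,-1]]'
python3 - <<'E'
from h import *
rep()
E
```

```text
time: 17.23
eef_pos: [0.5326, -0.0234, 0.0894]
tool_rot: [0.067, -3.138, -0.069]
force: [0.5, 0.2, -2.6]
finger_gap: 0.0223
t 17.23 pos [ 0.5326 -0.0234  0.0894] rot [ 0.067 -3.138 -0.069] F [ 0.5  0.2 -2.6] M [-0.06 -0.03 -0.03] gap 0.0223
[[-0.999, -0.043, -0.004], [-0.043, 0.998, 0.044], [0.002, 0.044, -0.999]]
yaw 0.0428 tip [ 0.75   -0.0153  0.093 ] tip in cage [ 0.083  -0.0002  0.093 ]
```

```bash
python3 -m creep '[[0,-0.001,0.002,0,-1],[0,0,0.002,0,-1],[0,0,0.002,0,-1],[0,0,0.002,0,-1],[0,0,0,0,-1],[0,0,0,0,-1],[0,0,0,0,-1],[0,0,0,0,-1],[0,0,0,0,-1],[0,0,0,0,-1]]'
python3 - <<'E'
from h import *
rep()
E
```

```text
time: 18.07
eef_pos: [0.5332, -0.0242, 0.081]
tool_rot: [0.067, -3.139, -0.07]
force: [0.2, -0.3, -3.4]
finger_gap: 0.0227
t 18.07 pos [ 0.5332 -0.0242  0.081 ] rot [ 0.067 -3.139 -0.07 ] F [ 0.2 -0.3 -3.4] M [-0.03  0.03  0.01] gap 0.0227
[[-0.999, -0.043, -0.002], [-0.043, 0.998, 0.044], [0.0, 0.044, -0.999]]
yaw 0.0427 tip [ 0.7505 -0.0161  0.0849] tip in cage [ 0.0835 -0.001   0.0849]
```

```bash
python3 -m creep '[[0,0,0.002,0,-1],[0,0,0.002,0,-1],[0,0,0.002,0,-1],[0,0,0.002,0,-1],[0,0,0.002,0,-1],[0,0,0.001,0,-1],[0,0,0,0,-1],[0,0,0,0,-1],[0,0,0,0,-1],[0,0,0,0,-1]]'
python3 - <<'E'
from h import *
rep() 
d=snap('top','top10');e=snap('scene','scene10')
for c in ('scene','top'):
    for n in ('hook_tip','bolt_ring'):
        print(c,n,[(round(q['score'],2),np.round(q['position'],4).tolist()) for q in robot.pinpoint(n,c)[:2]])
a=d['image'];b=e['image']
cv2.imwrite('pics/v16.png',np.hstack([cv2.resize(a[110:170,230:300],(400,343),interpolation=cv2.INTER_CUBIC),cv2.resize(b[170:230,190:250],(343,343),interpolation=cv2.INTER_CUBIC)]))
E
```

```text
time: 18.9
eef_pos: [0.5331, -0.0236, 0.0687]
tool_rot: [0.067, -3.138, -0.07]
force: [0.0, 0.7, -3.3]
finger_gap: 0.0235
t 18.9 pos [ 0.5331 -0.0236  0.0687] rot [ 0.067 -3.138 -0.07 ] F [ 0.   0.7 -3.3] M [-0.11  0.01  0.03] gap 0.0235
[[-0.999, -0.043, -0.003], [-0.043, 0.998, 0.044], [0.001, 0.044, -0.999]]
yaw 0.0429 tip [ 0.7504 -0.0154  0.0724] tip in cage [ 0.0835 -0.0004  0.0724]
scene hook_tip [(0.58, [0.7481, -0.013, 0.0766])]
scene bolt_ring []
top hook_tip []
top bolt_ring [(0.51, [0.7504, -0.0145, 0.0826])]
```

View pics/v16.png

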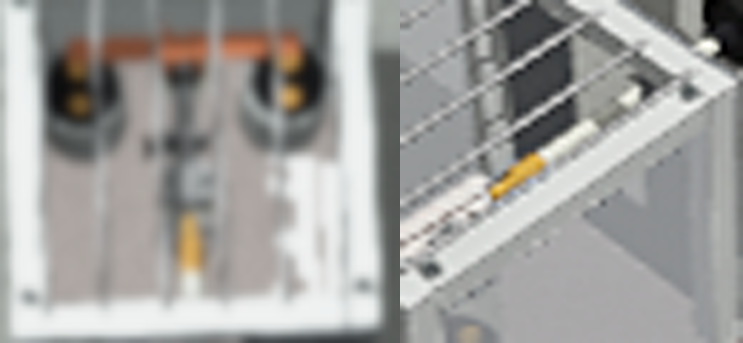

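```bash
python3 -m creep '[[0.001,0,0,0,-1],[0.001,0,0,0,-1],[0.001,0,0,0,-1],[0.001,0,0,0,-1],[0.001,0,0,0,-1],[0.001,0,0,0,-1],[0.001,0,0,0,-1],[0.001,0,0,0,-1],[0.001,0,0,0,-1],[0.001,0,0,0,-1]]'
python3 - <<'E'
from h import *
rep()
E
```

```text
time: 20.03
eef_pos: [0.5276, -0.0238, 0.0695]
tool_rot: [-0.067, 3.131, 0.067]
force: [6.4, 0.2, -7.5]
finger_gap: 0.0229
t 20.03 pos [ 0.5276 -0.0238  0.0695] rot [-0.067  3.131  0.067] F [ 6.4  0.2 -7.5] M [-0.16 -0.42 -0.15] gap 0.0229
[[-0.999, -0.043, 0.008], [-0.043, 0.998, 0.043], [-0.01, 0.043, -0.999]]
yaw 0.0427 tip [ 0.7449 -0.0156  0.0756] tip in cage [ 0.0779 -0.0004  0.0756]
```

```bash
python3 -m creep '[[0.002,0,0,0,-1],[0.002,0,0,0,-1],[0.002,0,0,0,-1],[0.002,0,0,0,-1],[0.002,0,0,0,-1],[0.002,0,0,0,-1],[0.001,0,0,0,-1],[0,0,0,0,-1],[0,0,0,0,-1],[0,0,0,0,-1]]'
python3 - <<'E'
from h import *
rep()
E
```

```text
time: 20.87
eef_pos: [0.5224, -0.0242, 0.0688]
tool_rot: [-0.066, 3.116, 0.059]
force: [1.6, -0.3, -3.4]
finger_gap: 0.0229
t 20.87 pos [ 0.5224 -0.0242  0.0688] rot [-0.066  3.116  0.059] F [ 1.6 -0.3 -3.4] M [-0.06 -0.28 -0.04] gap 0.0229
[[-0.999, -0.043, 0.023], [-0.042, 0.998, 0.039], [-0.025, 0.038, -0.999]]
yaw 0.0422 tip [ 0.7395 -0.0162  0.0782] tip in cage [ 0.0726 -0.0008  0.0782]
```

```bash
python3 -m creep '[[0.004,0,0.001,0,-1],[0.004,0,0.001,0,-1],[0.004,0,0.001,0,-1],[0.004,0,0.001,0,-1],[0,0,0,0,-1],[0,0,0,0,-1],[0,0,0,0,-1],[0,0,0,0,-1],[0,0,0,0,-1],[0,0,0,0,-1]]'
python3 - <<'E'
from h import *
rep()
E
```

```text
time: 21.7
eef_pos: [0.5155, -0.0245, 0.0672]
tool_rot: [-0.067, 3.096, 0.056]
force: [2.4, 0.1, -3.9]
finger_gap: 0.0235
t 21.7 pos [ 0.5155 -0.0245  0.0672] rot [-0.067  3.096  0.056] F [ 2.4  0.1 -3.9] M [-0.09 -0.27 -0.02] gap 0.0235
[[-0.998, -0.044, 0.044], [-0.042, 0.998, 0.037], [-0.045, 0.035, -0.998]]
yaw 0.0423 tip [ 0.7324 -0.0165  0.081 ] tip in cage [ 0.0654 -0.0009  0.081 ]
```

```bash
python3 -m creep '[[0,0,0.002,0,-1],[0.004,0,0.002,0,-1],[0.004,0,0.002,0,-1],[0.004,0,0.001,0,-1],[0.004,0,0.001,0,-1],[-0.002,0,0,0,-1],[0,0,0,0,-1],[0,0,0,0,-1],[0,0,0,0,-1],[0,0,0,0,-1]]'
python3 - <<'E'
from h import *
rep()
E
```

```text
time: 22.53
eef_pos: [0.5113, -0.0247, 0.0606]
tool_rot: [-0.067, 3.076, 0.053]
force: [0.8, -0.1, -2.8]
finger_gap: 0.023
t 22.53 pos [ 0.5113 -0.0247  0.0606] rot [-0.067  3.076  0.053] F [ 0.8 -0.1 -2.8] M [-0.05 -0.2  -0.01] gap 0.023
[[-0.997, -0.045, 0.064], [-0.043, 0.998, 0.036], [-0.065, 0.033, -0.997]]
yaw 0.0426 tip [ 0.7279 -0.0166  0.0788] tip in cage [ 0.0609 -0.0008  0.0788]
```

```bash
python3 -m creep '[[0.002,0,0.001,0,-1],[0.002,0,0.001,0,-1],[0.002,0,0.001,0,-1],[0.002,0,0.001,0,-1],[0.002,0,0.0005,0,-1],[0.002,0,0.0005,0,-1],[0.002,0,0.0005,0,-1],[0.002,0,0.0005,0,-1],[0.002,0,0,0,-1],[0.002,0,0,0,-1]]'
python3 - <<'E'
from h import *
rep()
E
```

```text
time: 23.37
eef_pos: [0.5086, -0.025, 0.0566]
tool_rot: [-0.068, 3.042, 0.045]
force: [6.7, 0.6, -7.7]
finger_gap: 0.0229
t 23.37 pos [ 0.5086 -0.025   0.0566] rot [-0.068  3.042  0.045] F [ 6.7  0.6 -7.7] M [-0.05 -0.21 -0.15] gap 0.0229
[[-0.994, -0.046, 0.098], [-0.043, 0.999, 0.032], [-0.099, 0.027, -0.995]]
yaw 0.0431 tip [ 0.7245 -0.0168  0.0822] tip in cage [ 0.0575 -0.0009  0.0822]
```

```bash
python3 -m creep '[[-0.003,0,0,0,-1],[-0.002,0,0,0,-1],[0,0,0,0,-1],[0,0,0,0,-1],[-0.0005,0,-0.003,0,-1],[-0.0005,0,-0.004,0,-1],[-0.0005,0,-0.004,0,-1],[-0.0005,0,-0.004,0,-1],[0,0,0,0,-1],[0,0,0,0,-1]]'
python3 - <<'E'
from h import *
rep()
E
```

```text
time: 24.2
eef_pos: [0.5093, -0.0255, 0.0722]
tool_rot: [-0.067, 3.052, 0.047]
force: [1.2, -0.1, -3.0]
finger_gap: 0.0229
t 24.2 pos [ 0.5093 -0.0255  0.0722] rot [-0.067  3.052  0.047] F [ 1.2 -0.1 -3. ] M [-0.08  0.19 -0.02] gap 0.0229
[[-0.995, -0.045, 0.088], [-0.042, 0.999, 0.032], [-0.09, 0.028, -0.996]]
yaw 0.0425 tip [ 0.7255 -0.0174  0.0957] tip in cage [ 0.0584 -0.0016  0.0957]
```

```bash
python3 -m creep '[[-0.0005,0,-0.006,0,-1],[-0.0008,0,-0.008,0,-1],[-0.0008,0,-0.008,0,-1],[-0.0008,0,-0.008,0,-1],[-0.0005,0,-0.006,0,-1],[0,0,-0.004,0,-1],[0,0,0,0,-1],[0,0,0,0,-1],[0,0,0,0,-1],[0,0,0,0,-1]]'
python3 - <<'E'
from h import *
rep()
E
```

```text
time: 25.03
eef_pos: [0.5095, -0.0269, 0.1179]
tool_rot: [-0.066, 3.049, 0.048]
force: [0.3, 0.0, -2.9]
finger_gap: 0.0229
t 25.03 pos [ 0.5095 -0.0269  0.1179] rot [-0.066  3.049  0.048] F [ 0.3  0.  -2.9] M [-0.08  0.17  0.01] gap 0.0229
[[-0.995, -0.045, 0.09], [-0.042, 0.999, 0.033], [-0.092, 0.029, -0.995]]
yaw 0.0422 tip [ 0.7256 -0.0188  0.1418] tip in cage [ 0.0586 -0.003   0.1418]
```

```bash
python3 -m creep '[[0,0,-0.001,0,-1],[0,0,-0.001,0,-1],[0,0,-0.001,0,-1],[0,0,-0.001,0,-1],[0,0,-0.001,0,-1],[0,0,-0.001,0,-1],[0,0,-0.001,0,-1],[0,0,-0.001,0,-1],[0,0,-0.001,0,-1],[0,0,-0.001,0,-1]]'
python3 - <<'E'
from h import *
rep()
E
```

```text
time: 25.87
eef_pos: [0.506, -0.0272, 0.1251]
tool_rot: [-0.067, 3.057, 0.044]
force: [5.3, 0.0, -10.5]
finger_gap: 0.023
t 25.87 pos [ 0.506  -0.0272  0.1251] rot [-0.067  3.057  0.044] F [  5.3   0.  -10.5] M [-0.19  0.47 -0.09] gap 0.023
[[-0.996, -0.045, 0.083], [-0.042, 0.999, 0.031], [-0.084, 0.027, -0.996]]
yaw 0.0424 tip [ 0.7223 -0.0192  0.1474] tip in cage [ 0.0552 -0.0032  0.1474]
```

```bash
python3 -m creep '[[-0.001,0,-0.001,0,-1],[-0.001,0,-0.001,0,-1],[-0.001,0,-0.001,0,-1],[-0.001,0,-0.001,0,-1],[-0.001,0,-0.001,0,-1],[-0.001,0,-0.001,0,-1],[-0.001,0,-0.001,0,-1],[-0.001,0,-0.001,0,-1],[-0.001,0,-0.001,0,-1],[-0.001,0,-0.001,0,-1]]'
python3 - <<'E'
from h import *
rep()
E
```

```text
time: 26.7
eef_pos: [0.5045, -0.0274, 0.1315]
tool_rot: [-0.067, 3.081, 0.046]
force: [-1.8, 0.3, -10.0]
finger_gap: 0.0229
t 26.7 pos [ 0.5045 -0.0274  0.1315] rot [-0.067  3.081  0.046] F [ -1.8   0.3 -10. ] M [-0.16  1.63 -0.09] gap 0.0229
[[-0.997, -0.044, 0.058], [-0.042, 0.999, 0.031], [-0.06, 0.028, -0.998]]
yaw 0.0424 tip [ 0.7212 -0.0193  0.1485] tip in cage [ 0.0541 -0.0033  0.1485]
```

```bash
python3 -m creep '[[-0.001,0,-0.001,0,-1],[-0.001,0,-0.001,0,-1],[-0.001,0,-0.001,0,-1],[-0.001,0,-0.001,0,-1],[-0.001,0,-0.001,0,-1],[-0.001,0,-0.001,0,-1],[-0.001,0,-0.001,0,-1],[-0.001,0,-0.001,0,-1],[-0.001,0,-0.001,0,-1],[-0.001,0,-0.001,0,-1]]'
python3 - <<'E'
from h import *
rep()
E
```

```text
time: 27.53
eef_pos: [0.5056, -0.0274, 0.1386]
tool_rot: [-0.067, 3.102, 0.046]
force: [-4.7, -0.6, -12.4]
finger_gap: 0.0231
t 27.53 pos [ 0.5056 -0.0274  0.1386] rot [-0.067  3.102  0.046] F [ -4.7  -0.6 -12.4] M [-0.29  2.44 -0.01] gap 0.0231
[[-0.998, -0.044, 0.038], [-0.043, 0.999, 0.031], [-0.04, 0.029, -0.999]]
yaw 0.0427 tip [ 0.7226 -0.0192  0.1511] tip in cage [ 0.0555 -0.0032  0.1511]
```

```bash
python3 -m creep '[[-0.0005,0,-0.001,0,-1],[-0.0005,0,-0.001,0,-1],[-0.0005,0,-0.001,0,-1],[-0.0005,0,-0.001,0,-1],[-0.0005,0,-0.001,0,-1],[-0.0005,0,-0.001,0,-1],[-0.0005,0,-0.001,0,-1],[-0.0005,0,-0.001,0,-1],[-0.0005,0,-0.001,0,-1],[-0.0005,0,-0.001,0,-1]]'
python3 - <<'E'
from h import *
rep()
E
```

```text
time: 28.37
eef_pos: [0.5151, -0.0271, 0.152]
tool_rot: [-0.068, 3.092, 0.046]
force: [-1.6, 0.3, -9.1]
finger_gap: 0.0231
t 28.37 pos [ 0.5151 -0.0271  0.152 ] rot [-0.068  3.092  0.046] F [-1.6  0.3 -9.1] M [-0.2   1.57  0.  ] gap 0.0231
[[-0.998, -0.045, 0.048], [-0.043, 0.999, 0.031], [-0.049, 0.029, -0.998]]
yaw 0.0433 tip [ 0.732  -0.0189  0.1666] tip in cage [ 0.0649 -0.0032  0.1666]
```

Run:
```python
from h import *
d=snap('top','top11');e=snap('scene','scene11');w=snap('wrist','w11')
for c in ('scene','top'):
    for n in ('hook_tip','bolt_ring'):
        print(c,n,[(round(q['score'],2),np.round(q['position'],4).tolist()) for q in robot.pinpoint(n,c)[:2]])
cv2.imwrite('pics/v17.png',np.hstack([cv2.resize(d['image'][110:200,220:310],(400,400),interpolation=cv2.INTER_CUBIC),cv2.resize(e['image'][130:230,170:290],(400,400),interpolation=cv2.INTER_CUBIC)]))
cv2.imwrite('pics/v18.png',w['image'])
```

```text
scene hook_tip [(0.59, [0.7231, -0.0154, 0.137])]
scene bolt_ring [(0.46, [0.5738, -0.4904, -0.0007])]
top hook_tip [(0.54, [0.7268, -0.0154, 0.1345])]
top bolt_ring [(0.5, [0.7311, -0.0181, 0.0841]), (0.25, [0.7274, -0.0181, 0.1346])]
```

View pics/v17.png

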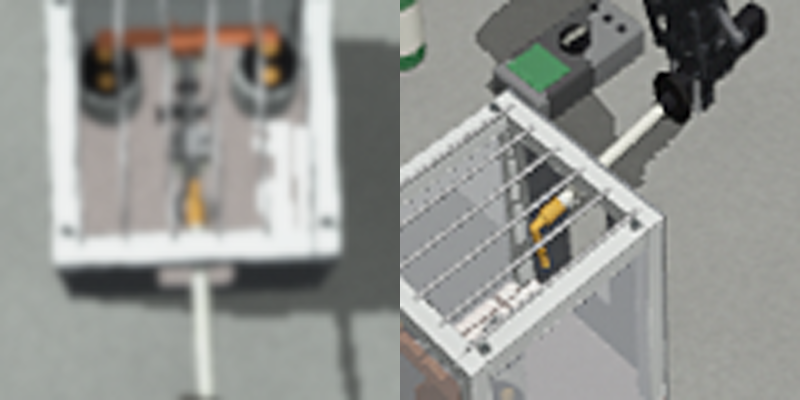

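View pics/v18.png

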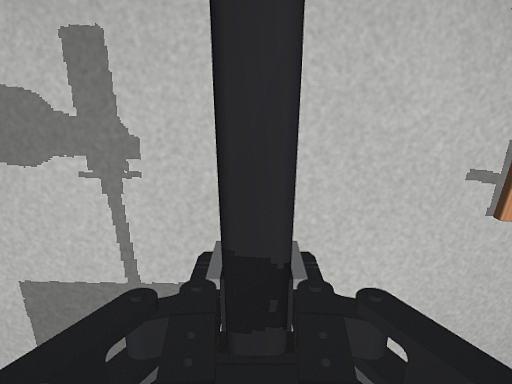

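```bash
cat >> h.py <<'E'
def rep2(phi=-.143,lat=0):
    s=st(); Q=R.from_rotvec(s['tool_rot']).as_matrix()
    H=np.c_[-Q[:,0],Q[:,1],-Q[:,2]]  # hand x fwd,y,z up : check handedness
    H[:,1]=np.cross(H[:,2],H[:,0])
    G=np.array(s['eef_pos'])+H[:,2]*.049
    S=H@R.from_rotvec([0,-phi,0]).as_matrix()
    tip=G+S@np.array([.218,lat,-.045])
    c,sn=np.cos(CY),np.sin(CY); v=tip[:2]-ORG
    print('handpitch',H[2,0].round(4),'stickpitch',S[2,0].round(4),'yaw',np.arctan2(S[1,0],S[0,0]).round(4),'tilt',H[:,2].round(3))
    print('tip',tip.round(4),'cage',np.round([c*v[0]+sn*v[1],-sn*v[0]+c*v[1],tip[2]],4))
E
python3 -m creep '[[0,0,0.003,0,-1],[0,0,0.005,0,-1],[0,0,0.006,0,-1],[0,0,0.006,0,-1],[0,0,0.006,0,-1],[0,0,0.006,0,-1],[0,0,0.004,0,-1],[0,0,0.002,0,-1],[0,0,0,0,-1],[0,0,0,0,-1]]'
python3 - <<'E'
from h import *
rep2()
d=snap('top','top12');e=snap('scene','scene12')
for c in ('scene','top'):
    for n in ('hook_tip','bolt_ring'):
        print(c,n,[(round(q['score'],2),np.round(q['position'],4).tolist()) for q in robot.pinpoint(n,c)[:2]])
E
```

```text
time: 29.55
eef_pos: [0.5312, -0.0259, 0.1174]
tool_rot: [-0.067, 3.063, 0.046]
force: [-1.0, 0.5, -3.4]
finger_gap: 0.0232
t 29.55 pos [ 0.5312 -0.0259  0.1174] rot [-0.067  3.063  0.046] F [-1.   0.5 -3.4] M [-0.03  0.17  0.03] gap 0.0232
handpitch 0.0781 stickpitch -0.0648 yaw 0.0467 tilt [-0.077 -0.032  0.997]
tip [ 0.7418 -0.0161  0.1072] cage [ 0.0748 -0.0008  0.1072]
scene hook_tip [(0.58, [0.7419, -0.0159, 0.1098])]
scene bolt_ring []
top hook_tip [(0.16, [0.444, -0.3198, 0.0002])]
top bolt_ring [(0.6, [0.7329, -0.0164, 0.084])]
```

```bash
python3 -m creep '[[0.004,0,0,0,-1],[0.005,0,0,0,-1],[0.005,0,0,0,-1],[0.001,0,0,0,-1],[0,0,0,0,-1],[0,0,0.004,0,-1],[0,0,0.004,0,-1],[0,0,0,0,-1],[0,0,0,0,-1],[0,0,0,0,-1]]'
python3 - <<'E'
from h import *
rep2()
e=snap('scene','scene13');d=snap('top','top13')
print([(round(q['score'],2),np.round(q['position'],4).tolist()) for q in robot.pinpoint('hook_tip','scene')[:2]])
cv2.imwrite('pics/v19.png',np.hstack([cv2.resize(d['image'][110:180,230:300],(400,400),interpolation=cv2.INTER_CUBIC),cv2.resize(e['image'][160:240,170:250],(400,400),interpolation=cv2.INTER_CUBIC)]))
E
```

```text
time: 30.68
eef_pos: [0.5152, -0.0262, 0.1079]
tool_rot: [-0.067, 3.062, 0.047]
force: [0.3, 0.3, -3.8]
finger_gap: 0.023
t 30.68 pos [ 0.5152 -0.0262  0.1079] rot [-0.067  3.062  0.047] F [ 0.3  0.3 -3.8] M [-0.09  0.13  0.01] gap 0.023
handpitch 0.0792 stickpitch -0.0636 yaw 0.0468 tilt [-0.078 -0.032  0.996]
tip [ 0.7257 -0.0164  0.098 ] cage [ 0.0588 -0.0006  0.098 ]
[(0.92, [0.721, -0.0157, 0.1057])]
```

View pics/v19.png

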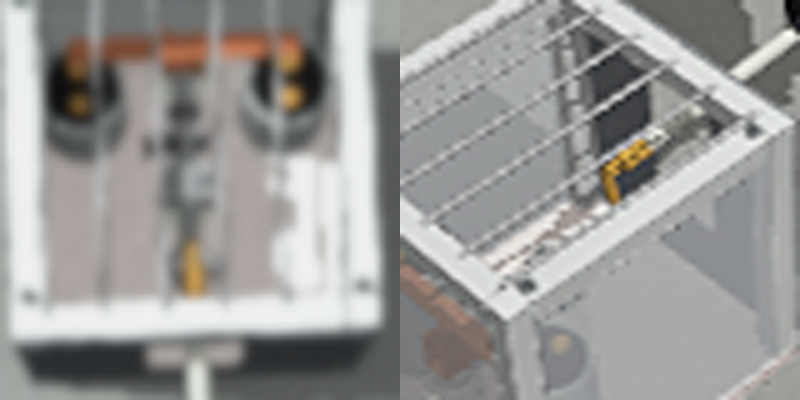

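```bash
python3 -m creep '[[-0.002,0,0,0,-1],[0,0,0.002,0,-1],[0,0,0.003,0,-1],[0,0,0.003,0,-1],[0,0,0.003,0,-1],[0,0,0.002,0,-1],[0,0,0,0,-1],[0,0,0,0,-1],[0,0,0,0,-1],[0,0,0,0,-1]]'
python3 - <<'E'
from h import *
rep2()
E
```

```text
time: 31.67
eef_pos: [0.5188, -0.0256, 0.0938]
tool_rot: [-0.067, 3.062, 0.047]
force: [-0.9, -0.1, -2.4]
finger_gap: 0.0229
t 31.67 pos [ 0.5188 -0.0256  0.0938] rot [-0.067  3.062  0.047] F [-0.9 -0.1 -2.4] M [-0.01  0.11  0.01] gap 0.0229
handpitch 0.0795 stickpitch -0.0633 yaw 0.0469 tilt [-0.078 -0.032  0.996]
tip [ 0.7294 -0.0159  0.0839] cage [ 0.0624 -0.0001  0.0839]
```

```bash
python3 -m creep '[[0,0,0.002,0,-1],[0,0,0.003,0,-1],[0,0,0.003,0,-1],[0,0,0.003,0,-1],[0,0,0.001,0,-1],[0,0,0,0,-1],[0,0,0,0,-1],[0,0,0,0,-1],[0,0,0,0,-1],[0,0,0,0,-1]]'
python3 - <<'E'
from h import *
rep2()
E
```

```text
time: 32.5
eef_pos: [0.5201, -0.0252, 0.0807]
tool_rot: [-0.067, 3.061, 0.047]
force: [-0.2, -0.8, -3.4]
finger_gap: 0.0228
t 32.5 pos [ 0.5201 -0.0252  0.0807] rot [-0.067  3.061  0.047] F [-0.2 -0.8 -3.4] M [-0.05  0.14  0.  ] gap 0.0228
handpitch 0.08 stickpitch -0.0628 yaw 0.047 tilt [-0.079 -0.032  0.996]
tip [ 0.7307 -0.0154  0.071 ] cage [0.0638 0.0003 0.071 ]
```

```bash
python3 -m creep '[[0.003,0,0,0,-1],[0.003,0,0,0,-1],[0.002,0,0,0,-1],[0,0,0,0,-1],[0,0,0,0,-1],[0,0,0,0,-1],[0.003,0,0,0,-1],[0.003,0,0,0,-1],[0.003,0,0,0,-1],[0.003,0,0,0,-1]]'
python3 - <<'E'
from h import *
rep2()
E
```

```text
time: 33.33
eef_pos: [0.5079, -0.0259, 0.0812]
tool_rot: [-0.067, 3.043, 0.043]
force: [7.1, 0.3, -9.0]
finger_gap: 0.0229
t 33.33 pos [ 0.5079 -0.0259  0.0812] rot [-0.067  3.043  0.043] F [ 7.1  0.3 -9. ] M [-0.19 -0.21 -0.17] gap 0.0229
handpitch 0.0979 stickpitch -0.0449 yaw 0.0465 tilt [-0.097 -0.03   0.995]
tip [ 0.7186 -0.0162  0.0752] cage [ 0.0517 -0.0001  0.0752]
```

```bash
python3 -m creep '[[0.002,0,0.0005,0,-1],[0.002,0,0.0005,0,-1],[0.002,0,0.0005,0,-1],[0.002,0,0.0005,0,-1],[0.002,0,0.0005,0,-1],[0.002,0,0.0005,0,-1],[0.002,0,0.0005,0,-1],[0.002,0,0.0005,0,-1],[0.002,0,0.0005,0,-1],[0.002,0,0.0005,0,-1]]'
python3 - <<'E'
from h import *
rep2()
E
```

```text
time: 34.17
eef_pos: [0.503, -0.0262, 0.0754]
tool_rot: [-0.067, 3.015, 0.032]
force: [7.5, -0.5, -8.8]
finger_gap: 0.0229
t 34.17 pos [ 0.503  -0.0262  0.0754] rot [-0.067  3.015  0.032] F [ 7.5 -0.5 -8.8] M [-0.16 -0.19 -0.14] gap 0.0229
handpitch 0.1258 stickpitch -0.0168 yaw 0.0461 tilt [-0.125 -0.024  0.992]
tip [ 0.7138 -0.0166  0.0753] cage [ 0.0468 -0.0003  0.0753]
```

```bash
python3 -m creep '[[0.002,0,0.0005,0,-1],[0.002,0,0.0005,0,-1],[0.002,0,0.0005,0,-1],[0.002,0,0.0005,0,-1],[0.002,0,0.0005,0,-1],[0.002,0,0.0005,0,-1],[0.002,0,0.0005,0,-1],[0.002,0,0.0005,0,-1],[0.002,0,0.0005,0,-1],[0.002,0,0.0005,0,-1]]'
python3 - <<'E'
from h import *
rep2()
E
```

```text
time: 35.0
eef_pos: [0.5015, -0.0266, 0.0705]
tool_rot: [-0.068, 2.982, 0.02]
force: [8.6, -0.1, -10.8]
finger_gap: 0.0229
t 35.0 pos [ 0.5015 -0.0266  0.0705] rot [-0.068  2.982  0.02 ] F [  8.6  -0.1 -10.8] M [-0.11 -0.08 -0.06] gap 0.0229
handpitch 0.1585 stickpitch 0.0162 yaw 0.0461 tilt [-0.158 -0.017  0.987]
tip [ 0.7123 -0.0169  0.0774] cage [ 0.0453 -0.0006  0.0774]
```

Run:
```python
from h import *
d=snap('top','top14')
print([(round(q['score'],2),np.round(q['position'],4).tolist()) for q in robot.pinpoint('bolt_ring','top')[:2]])
a=cv2.imread('pics/top0.png')
cv2.imwrite('pics/v20.png',np.hstack([cv2.resize(x[105:170,240:285],(400,578),interpolation=cv2.INTER_CUBIC) for x in (a,d['image'])]))
st()
```

```text
[(0.53, [0.7208, -0.017, 0.0843])]
t 35.1 pos [ 0.5015 -0.0265  0.0705] rot [-0.068  2.982  0.02 ] F [ 9.9 -0.  -9.5] M [-0.12 -0.17 -0.12] gap 0.0224
```

View pics/v20.png

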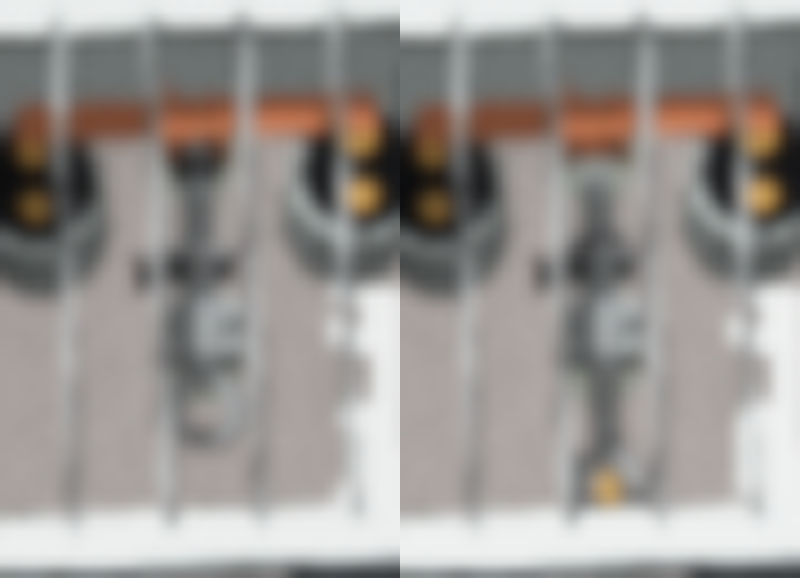

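```bash
python3 -m creep '[[-0.002,0,0,0,-1],[-0.001,0,0.002,0,-1],[0,0,0.002,0,-1],[0.002,0,0,0,-1],[0.002,0,0,0,-1],[0.002,0,0,0,-1],[0.002,0,0,0,-1],[0.002,0,0,0,-1],[0.002,0,0,0,-1],[0.002,0,0,0,-1]]'
python3 - <<'E'
from h import *
rep2()
E
```

```text
time: 35.93
eef_pos: [0.502, -0.0266, 0.0674]
tool_rot: [-0.068, 2.96, 0.015]
force: [11.4, -0.4, -11.5]
finger_gap: 0.0229
t 35.93 pos [ 0.502  -0.0266  0.0674] rot [-0.068  2.96   0.015] F [ 11.4  -0.4 -11.5] M [-0.21 -0.11 -0.17] gap 0.0229
handpitch 0.1801 stickpitch 0.0381 yaw 0.0463 tilt [-0.18  -0.014  0.984]
tip [ 0.7125 -0.0169  0.079 ] cage [ 0.0455 -0.0006  0.079 ]
```

Run:
```python
from h import *
d=robot.snapshot('wrist'); p=np.load('w2pose.npy'); k=512/800
a=cv2.imread('pics/w2.png'); cv2.imwrite('pics/v21.png',cv2.resize(a[80:230,200:290],(480,800))[100:700])
for n,px,z in [('ring',(381,167),.089),('stop',(379,258),.095),('collar',(377,316),.095),('guide rear',(380,235),.1)]:
    print(n,atz(d,(px[0]*k,px[1]*k),z,p).round(4))
st()
```

```text
ring [ 0.7502 -0.0165  0.089 ]
stop [ 0.8111 -0.014   0.095 ]
collar [ 0.8526 -0.0129  0.095 ]
guide rear [ 0.7946 -0.0143  0.1   ]
t 35.98 pos [ 0.502  -0.0266  0.0675] rot [-0.068  2.959  0.015] F [11.   0.2 -9.1] M [-0.24 -0.17 -0.13] gap 0.0227
```

View pics/v21.png

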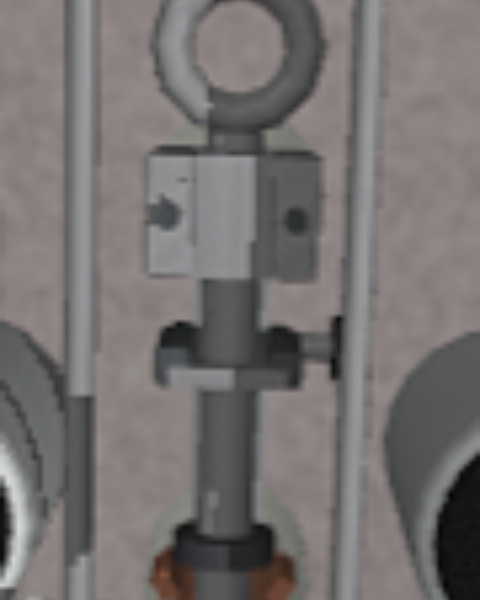

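Run:
```python
from h import *
d=robot.snapshot('wrist'); p=np.load('w2pose.npy')
s=150/800
for n,y,z in [('plate y368',368,.095),('plate y388',388,.095),('collar front y524',524,.095),('collar y545',545,.095),('ring ctr y45',45,.089)]:
    print(n,atz(d,(200+235*90/480,80+(y+100)*s),z,p).round(4))
```

```text
plate y368 [ 0.8139 -0.0122  0.095 ]
plate y388 [ 0.818 -0.012  0.095]
collar front y524 [ 0.8465 -0.0102  0.095 ]
collar y545 [ 0.851 -0.01   0.095]
ring ctr y45 [ 0.7505 -0.0162  0.089 ]
```

```bash
python3 -m creep '[[-0.002,0,0,0,-1],[-0.001,0,0,0,-1],[0,0,0,0,-1],[0,0,0,0,-1],[0,0,0,0,-1],[0,0,0,0,-1],[0,0,0,0,-1],[0,0,0,0,-1],[0,0,0,0,-1],[0,0,0,0,-1]]'
python3 - <<'E'
from h import *
rep2()
E
```

```text
time: 36.87
eef_pos: [0.5022, -0.0266, 0.0674]
tool_rot: [-0.068, 2.964, 0.017]
force: [0.8, -0.6, -3.1]
finger_gap: 0.0229
t 36.87 pos [ 0.5022 -0.0266  0.0674] rot [-0.068  2.964  0.017] F [ 0.8 -0.6 -3.1] M [-0.02  0.26  0.04] gap 0.0229
handpitch 0.1764 stickpitch 0.0343 yaw 0.046 tilt [-0.176 -0.015  0.984]
tip [ 0.7127 -0.017   0.0782] cage [ 0.0457 -0.0007  0.0782]
```

```bash
python3 -m creep '[[-0.002,0,0.0003,0,-1],[-0.0015,0,0.0002,0,-1],[0,0,0,0,-1],[0,0,0,0,-1],[-0.0005,0,-0.003,0,-1],[-0.0007,0,-0.004,0,-1],[-0.0007,0,-0.004,0,-1],[0,0,0,0,-1],[0,0,0,0,-1],[0,0,0,0,-1]]'
python3 - <<'E'
from h import *
rep2()
E
```

```text
time: 37.7
eef_pos: [0.5061, -0.0266, 0.0803]
tool_rot: [-0.067, 2.964, 0.017]
force: [0.3, -0.2, -2.7]
finger_gap: 0.0227
t 37.7 pos [ 0.5061 -0.0266  0.0803] rot [-0.067  2.964  0.017] F [ 0.3 -0.2 -2.7] M [-0.01  0.32  0.07] gap 0.0227
handpitch 0.1765 stickpitch 0.0345 yaw 0.0457 tilt [-0.176 -0.015  0.984]
tip [ 0.7166 -0.017   0.091 ] cage [ 0.0496 -0.0009  0.091 ]
```

```bash
python3 -m creep '[[-0.0007,0,-0.004,0,-1],[-0.0009,0,-0.005,0,-1],[-0.0009,0,-0.005,0,-1],[-0.0009,0,-0.005,0,-1],[-0.0005,0,-0.003,0,-1],[0,0,0,0,-1],[0,0,0,0,-1],[0,0,0,0,-1],[0,0,0,0,-1],[0,0,0,0,-1]]'
python3 - <<'E'
from h import *
rep2()
d=snap('top','top15');e=snap('scene','scene15')
for c in ('scene','top'):
  for n in ('hook_tip','bolt_ring'): print(c,n,[(round(q['score'],2),np.round(q['position'],4).tolist()) for q in robot.pinpoint(n,c)[:2]])
cv2.imwrite('pics/v22.png',np.hstack([cv2.resize(d['image'][105:180,230:290],(400,500),interpolation=cv2.INTER_CUBIC),cv2.resize(e['image'][150:230,170:250],(400,500),interpolation=cv2.INTER_CUBIC)]))
E
```

```text
time: 38.53
eef_pos: [0.5058, -0.0268, 0.1053]
tool_rot: [-0.067, 2.963, 0.018]
force: [-0.4, 0.1, -3.6]
finger_gap: 0.0228
t 38.53 pos [ 0.5058 -0.0268  0.1053] rot [-0.067  2.963  0.018] F [-0.4  0.1 -3.6] M [-0.03  0.28  0.01] gap 0.0228
handpitch 0.1768 stickpitch 0.0348 yaw 0.0456 tilt [-0.176 -0.016  0.984]
tip [ 0.7164 -0.0172  0.1161] cage [ 0.0494 -0.001   0.1161]
scene hook_tip [(0.69, [0.7148, -0.0174, 0.1194])]
scene bolt_ring [(0.19, [0.577, -0.4898, 0.0008])]
top hook_tip [(0.54, [0.5895, 0.5217, 0.0016]), (0.45, [0.7162, -0.0159, 0.1167])]
top bolt_ring [(0.49, [0.7193, -0.0166, 0.0834])]
```

View pics/v22.png

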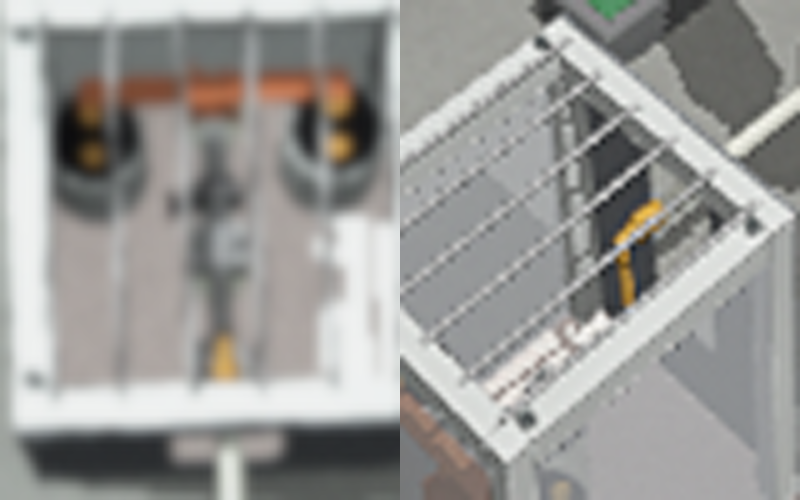

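```bash
python3 -m creep '[[0.006,0,-0.001,0,-1],[0.01,0,-0.0018,0,-1],[0.012,0,-0.0022,0,-1],[0.012,0,-0.0022,0,-1],[0.012,0,-0.0022,0,-1],[0.012,0,-0.0022,0,-1],[0.012,0,-0.0022,0,-1],[0.012,0,-0.0022,0,-1],[0.012,0,-0.0022,0,-1],[0.008,0,-0.0015,0,-1]]'
python3 - <<'E'
from h import *
rep2()
E
```

```text
time: 39.67
eef_pos: [0.3839, -0.0332, 0.1035]
tool_rot: [-0.064, 2.968, 0.019]
force: [-0.6, -0.3, -3.3]
finger_gap: 0.0223
t 39.67 pos [ 0.3839 -0.0332  0.1035] rot [-0.064  2.968  0.019] F [-0.6 -0.3 -3.3] M [-0.06  0.31 -0.01] gap 0.0223
handpitch 0.1725 stickpitch 0.0304 yaw 0.0439 tilt [-0.172 -0.016  0.985]
tip [ 0.5945 -0.0239  0.1134] cage [-0.0726 -0.0037  0.1134]
```

```bash
python3 -m creep '[[0,0.015,0,0,-1],[0,0.025,0,0,-1],[0,0.028,0,0.02,-1],[0,0.028,0,0.03,-1],[0,0.028,0,0.03,-1],[0,0.028,0,0.03,-1],[-0.004,0.028,0,0,-1],[-0.006,0.025,0,0,-1],[-0.006,0.02,0,0,-1],[-0.004,0.015,0,0,-1]]'
python3 - <<'E'
from h import *
rep2()
E
```

```text
time: 40.5
eef_pos: [0.3992, 0.2094, 0.1119]
tool_rot: [0.125, 2.967, 0.042]
force: [0.1, -0.0, -2.5]
finger_gap: 0.0232
t 40.5 pos [0.3992 0.2094 0.1119] rot [0.125 2.967 0.042] F [ 0.1 -0.  -2.5] M [-0.06  0.24 -0.02] gap 0.0232
handpitch 0.1692 stickpitch 0.0271 yaw -0.0822 tilt [-0.172 -0.021  0.985]
tip [0.6093 0.192  0.1211] cage [-0.0507  0.2115  0.1211]
```

```bash
python3 -m creep '[[-0.006,0.012,0.001,-0.009,-1],[-0.01,0.016,0.002,-0.009,-1],[-0.01,0.018,0.002,0,-1],[-0.01,0.016,0.002,0,-1],[-0.008,0.012,0.002,0,-1],[-0.004,0.006,0,0,-1],[0,0,0,0,-1],[0,0,0,0,-1],[0,0,0,0,-1],[0,0,0,0,-1]]'
cat >> h.py <<'E'
def place(zG,phi=-.143):
    s=robot.read_state(); Q=R.from_rotvec(s['tool_rot']).as_matrix()
    G=np.array(s['eef_pos'])-Q[:,2]*.049
    t=np.array([.408+.038*.998,.2877-.038*.064,zG])
    print('G',G.round(4),'need tool shift',(Q.T@(t-G)).round(4))
E
python3 - <<'E'
from h import *
rep2(); place(.115)
w=snap('wrist','w16');e=snap('scene','scene16');d=snap('top','top16')
for c in ('scene','top','wrist'):
  for n in ('hook_tip','rest_seat','stick'): print(c,n,[(round(q['score'],2),np.round(q['position'],4).tolist()) for q in robot.pinpoint(n,c)[:2]])
cv2.imwrite('pics/v23.png',np.hstack([cv2.resize(w['image'],(400,300)),cv2.resize(e['image'][150:270,270:430],(400,300),interpolation=cv2.INTER_CUBIC)]))
E
```

```text
time: 41.33
eef_pos: [0.4509, 0.2903, 0.1133]
tool_rot: [0.09, 2.969, 0.039]
force: [-0.2, -0.2, -3.2]
finger_gap: 0.0228
t 41.33 pos [0.4509 0.2903 0.1133] rot [0.09  2.969 0.039] F [-0.2 -0.2 -3.2] M [ 0.    0.3  -0.02] gap 0.0228
handpitch 0.1688 stickpitch 0.0267 yaw -0.0589 tilt [-0.17  -0.021  0.985]
tip [0.6614 0.2777 0.1225] cage [0.0042 0.2956 0.1225]
G [0.4426 0.2893 0.1616] need tool shift [ 0.0043 -0.0052  0.0464]
scene hook_tip [(0.76, [0.6579, 0.2803, 0.1255]), (0.53, [0.4046, 0.2857, 0.0753])]
scene rest_seat [(0.95, [0.4062, 0.2868, 0.074])]
scene stick [(0.61, [0.4036, 0.2889, 0.1603])]
top hook_tip [(0.7, [0.6602, 0.2743, 0.1227])]
top rest_seat [(0.73, [0.4052, 0.2883, 0.0781])]
top stick []
wrist hook_tip []
wrist rest_seat []
wrist stick [(0.89, [0.4087, 0.2943, 0.1629])]
```

View pics/v23.png

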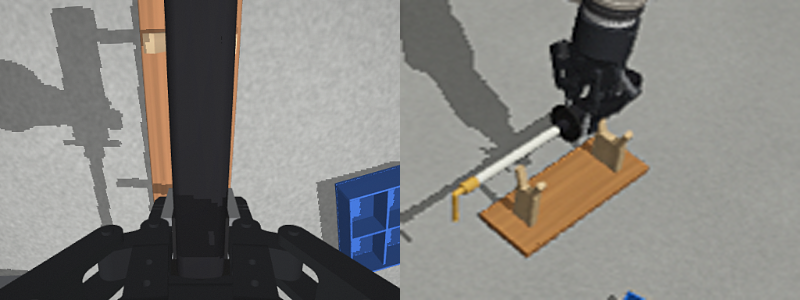

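```bash
python3 -m creep '[[0.001,-0.002,0.006,0.005,-1],[0.001,-0.002,0.01,0,-1],[0.001,-0.001,0.012,0,-1],[0.001,0,0.01,0,-1],[0,0,0.006,0,-1],[0,0,0.002,0,-1],[0,0,0,0,-1],[0,0,0,0,-1],[0,0,0,0,-1],[0,0,0,0,-1]]'
python3 - <<'E'
from h import *
rep2(); place(.077)
w=snap('wrist','w17');e=snap('scene','scene17');d=snap('top','top17')
cv2.imwrite('pics/v24.png',np.hstack([cv2.resize(w['image'],(400,300)),cv2.resize(e['image'][150:270,270:430],(400,300),interpolation=cv2.INTER_CUBIC)]))
E
```

```text
time: 42.77
eef_pos: [0.4562, 0.288, 0.0644]
tool_rot: [0.098, 2.967, 0.042]
force: [0.4, 0.0, -2.6]
finger_gap: 0.0227
t 42.77 pos [0.4562 0.288  0.0644] rot [0.098 2.967 0.042] F [ 0.4  0.  -2.6] M [-0.06  0.28 -0.01] gap 0.0227
handpitch 0.1703 stickpitch 0.0282 yaw -0.0641 tilt [-0.172 -0.022  0.985]
tip [0.6666 0.2744 0.0739] cage [0.0092 0.292  0.0739]
G [0.4477 0.2869 0.1127] need tool shift [ 0.0077 -0.0029  0.0348]
```

View pics/v24.png

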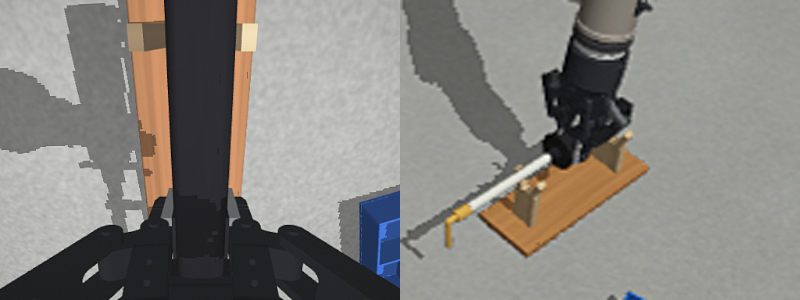

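```bash
python3 -m creep '[[0.001,-0.0015,0.002,0,-1],[0.001,-0.0015,0.004,0,-1],[0.001,0,0.004,0,-1],[0.001,0,0.004,0,-1],[0.001,0,0.004,0,-1],[0,0,0.002,0,-1],[0,0,0,0,-1],[0,0,0,0,-1],[0,0,0,0,-1],[0,0,0,0,-1]]'
python3 - <<'E'
from h import *
rep2(); place(.077)
w=snap('wrist','w18');e=snap('scene','scene18')
cv2.imwrite('pics/v25.png',np.hstack([cv2.resize(w['image'][0:100,130:350],(440,200)),cv2.resize(e['image'][150:270,270:430],(267,200),interpolation=cv2.INTER_CUBIC)]))
E
```

```text
time: 43.75
eef_pos: [0.4542, 0.2856, 0.0415]
tool_rot: [0.098, 2.968, 0.042]
force: [-0.6, 0.1, -3.5]
finger_gap: 0.0226
t 43.75 pos [0.4542 0.2856 0.0415] rot [0.098 2.968 0.042] F [-0.6  0.1 -3.5] M [-0.06  0.32 -0.04] gap 0.0226
handpitch 0.1703 stickpitch 0.0282 yaw -0.064 tilt [-0.172 -0.022  0.985]
tip [0.6646 0.272  0.051 ] cage [0.0072 0.2897 0.051 ]
G [0.4458 0.2845 0.0898] need tool shift [0.0021 0.0004 0.0126]
```

View pics/v25.png

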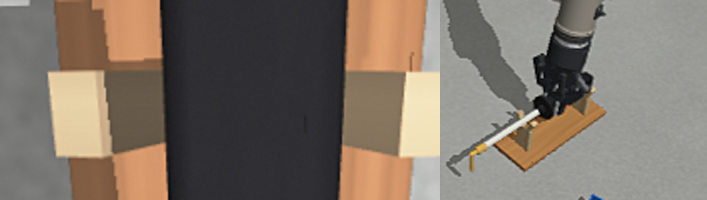

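```bash
python3 -m creep '[[0.0004,0,0.002,0,-1],[0.0004,0,0.002,0,-1],[0.0004,0,0.002,0,-1],[0.0004,0,0.002,0,-1],[0.0004,0,0.0015,0,-1],[0,0,0.0015,0,-1],[0,0,0.001,0,-1],[0,0,0,0,-1],[0,0,0,0,-1],[0,0,0,0,-1]]'
python3 - <<'E'
from h import *
rep2(); place(.075)
E
```

```text
time: 44.68
eef_pos: [0.4547, 0.2862, 0.0298]
tool_rot: [0.098, 2.967, 0.042]
force: [-0.3, -0.9, -1.1]
finger_gap: 0.0235
t 44.68 pos [0.4547 0.2862 0.0298] rot [0.098 2.967 0.042] F [-0.3 -0.9 -1.1] M [-0.21  0.61  0.02] gap 0.0235
handpitch 0.1704 stickpitch 0.0283 yaw -0.0642 tilt [-0.172 -0.022  0.985]
tip [0.6651 0.2725 0.0393] cage [0.0076 0.2902 0.0393]
G [0.4462 0.2851 0.0781] need tool shift [0.0008 0.0001 0.003 ]
```

```bash
python3 -m creep '[[0,0,0.001,0,-1],[0,0,0.001,0,-1],[0,0,0,0,-1],[0,0,0,0,-0.4],[0,0,0,0,-0.3],[0,0,0,0,-0.2],[0,0,0,0,0],[0,0,0,0,0.3],[0,0,0,0,0.6],[0,0,0,0,1]]'
python3 - <<'E'
from h import *
st()
w=snap('wrist','w19');e=snap('scene','scene19')
for c in ('scene','wrist'):
  for n in ('hook_tip','rest_seat','stick'): print(c,n,[(round(q['score'],2),np.round(q['position'],4).tolist()) for q in robot.pinpoint(n,c)[:2]])
cv2.imwrite('pics/v26.png',np.hstack([cv2.resize(w['image'],(400,300)),cv2.resize(e['image'][150:270,270:430],(400,300),interpolation=cv2.INTER_CUBIC)]))
E
```

```text
time: 45.52
eef_pos: [0.458, 0.2888, 0.0304]
tool_rot: [0.098, 2.962, 0.05]
force: [0.1, -0.2, 0.2]
finger_gap: 0.0769
t 45.52 pos [0.458  0.2888 0.0304] rot [0.098 2.962 0.05 ] F [ 0.1 -0.2  0.2] M [-0.08  0.16 -0.03] gap 0.0769
scene hook_tip [(0.97, [0.6602, 0.2728, 0.0305])]
scene rest_seat [(0.86, [0.4061, 0.2851, 0.0746]), (0.69, [0.5787, -0.4878, 0.0031])]
scene stick [(0.73, [0.4082, 0.2848, 0.0759])]
wrist hook_tip []
wrist rest_seat []
wrist stick [(0.84, [0.4091, 0.2904, 0.077])]
```

View pics/v26.png

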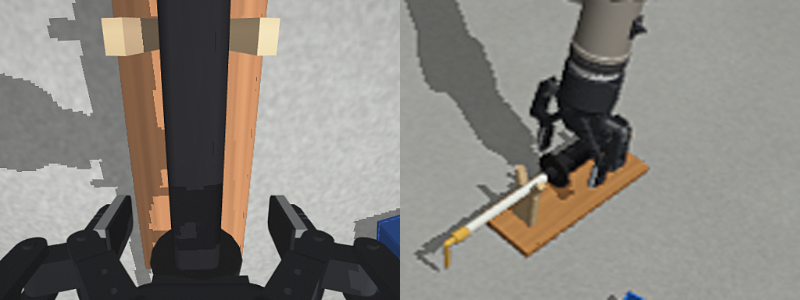

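```bash
python3 -m creep '[[0,0,0,0,1],[0,0,-0.004,0,1],[0,0,-0.008,0,1],[0,0,-0.015,0,1],[0,0,-0.02,0,1],[0,0,-0.025,0,1],[0,0,-0.025,0,1],[0,0,-0.025,0,1],[0,0,-0.02,0,1],[0,0,-0.01,0,1]]'
python3 - <<'E'
from h import *
st()
w=snap('wrist','w20');e=snap('scene','scene20');d=snap('top','top20')
for c in ('scene','wrist','top'):
  for n in ('hook_tip','rest_seat','stick','bolt_ring','multimeter','solvent','parts_tray'): print(c,n,[(round(q['score'],2),np.round(q['position'],4).tolist()) for q in robot.pinpoint(n,c)[:2]])
cv2.imwrite('pics/v27.png',np.hstack([cv2.resize(w['image'],(400,300)),cv2.resize(e['image'][150:270,270:430],(400,300),interpolation=cv2.INTER_CUBIC)]))
cv2.imwrite('pics/v28.png',cv2.resize(d['image'][105:180,230:290],(480,600),interpolation=cv2.INTER_CUBIC))
E
```

```text
time: 46.75
eef_pos: [0.4273, 0.2822, 0.188]
tool_rot: [0.099, 2.966, 0.044]
force: [-0.3, 0.3, 0.7]
finger_gap: 0.0852
t 46.75 pos [0.4273 0.2822 0.188 ] rot [0.099 2.966 0.044] F [-0.3  0.3  0.7] M [-0.06  0.16 -0.01] gap 0.0852
scene hook_tip [(0.64, [0.6622, 0.2732, 0.0291])]
scene rest_seat [(0.87, [0.4059, 0.2872, 0.0761]), (0.74, [0.4064, 0.2866, 0.0761])]
scene stick [(0.92, [0.4061, 0.2874, 0.0744]), (0.54, [0.407, 0.2881, 0.0015])]
scene bolt_ring []
scene multimeter [(0.97, [0.4436, -0.3185, 0.0029])]
scene solvent [(0.85, [0.5784, -0.4888, 0.003])]
scene parts_tray [(0.79, [0.5886, 0.5238, 0.0006])]
wrist hook_tip []
wrist rest_seat [(0.93, [0.4086, 0.2876, 0.0749])]
wrist stick [(0.86, [0.4095, 0.288, 0.0763])]
wrist bolt_ring []
wrist multimeter []
wrist solvent []
wrist parts_tray [(0.62, [0.5899, 0.52, -0.0031])]
top hook_tip []
top rest_seat [(0.72, [0.4081, 0.2899, 0.076])]
top stick [(0.85, [0.404, 0.2879, 0.0723])]
top bolt_ring [(0.43, [0.716, -0.0174, 0.0832])]
top multimeter [(0.91, [0.4444, -0.3197, -0.0001])]
top solvent [(0.58, [0.594, 0.5209, 0.0003]), (0.56, [0.5769, -0.494, -0.003])]
top parts_tray [(0.89, [0.5897, 0.5204, 0.0004])]
```

View pics/v27.png

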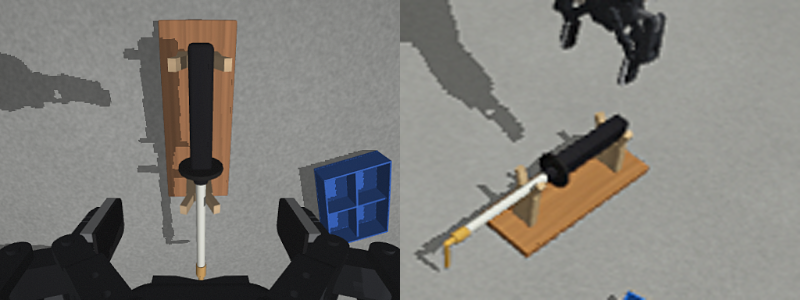

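View pics/v28.png

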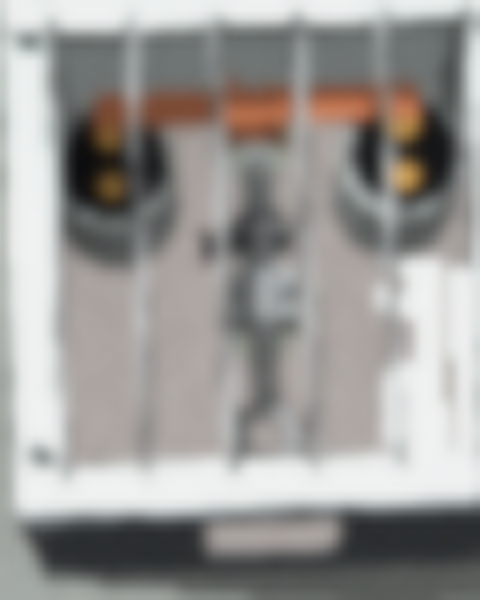

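```bash
python3 -m creep '[[-0.01,-0.005,-0.03,0,1],[-0.03,-0.019,-0.018,0,1],[-0.03,-0.019,-0.018,0,1],[-0.03,-0.019,-0.018,0,1],[-0.03,-0.019,-0.015,0,1],[-0.03,-0.019,-0.01,0,1],[-0.031,-0.0205,0.004,0,1],[-0.031,-0.0205,0.004,0,1],[-0.031,-0.0205,0.004,0,1],[-0.031,-0.0205,0.004,0,1]]'
python3 -c "
from h import *
rep()"
```

```text
time: 48.78
eef_pos: [0.6846, 0.0822, 0.3258]
tool_rot: [0.062, 2.968, 0.044]
force: [0.2, 0.4, -0.2]
finger_gap: 0.0853
t 48.78 pos [0.6846 0.0822 0.3258] rot [0.062 2.968 0.044] F [ 0.2  0.4 -0.2] M [ 0.    0.11 -0.02] gap 0.0853
[[-0.984, 0.039, 0.172], [0.044, 0.999, 0.026], [-0.171, 0.033, -0.985]]
yaw -0.0449 tip [0.898  0.0714 0.3668] tip in cage [0.2338 0.0816 0.3668]
```

```bash
python3 -m creep '[[-0.022,-0.018,0.003,0,1],[-0.022,-0.018,0.003,0,1],[-0.022,-0.018,0.003,0,1],[-0.022,-0.018,0.003,0,1],[-0.022,-0.018,0.003,0,1],[0,0,0,0,1],[0,0,0,0,1],[0,0,0,0,1],[0,0,0,0,1],[0,0,0,0,1]]'
python3 - <<'E'
from h import *
s=st(); w=snap('wrist','w21'); np.save('w21pose.npy',np.r_[s['eef_pos'],s['tool_rot']])
cv2.imwrite('pics/v29.png',cv2.resize(w['image'],(800,600)))
E
```

```text
time: 49.62
eef_pos: [0.8003, -0.0254, 0.3206]
tool_rot: [0.073, 2.973, 0.033]
force: [-0.5, 0.5, -0.3]
finger_gap: 0.0856
t 49.62 pos [ 0.8003 -0.0254  0.3206] rot [0.073 2.973 0.033] F [-0.5  0.5 -0.3] M [-0.03  0.17  0.  ] gap 0.0856
```

View pics/v29.png

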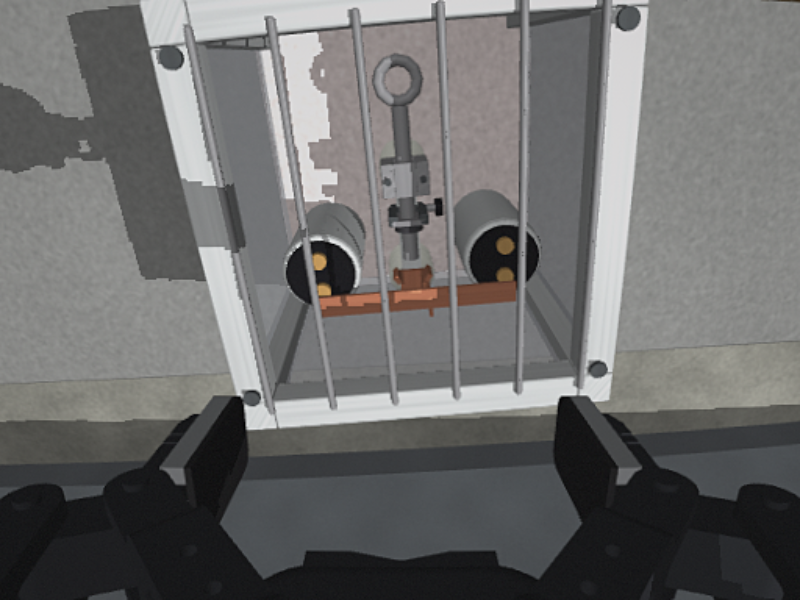

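```bash
python3 -c "
import cv2
a=cv2.imread('pics/w21.png');cv2.imwrite('pics/v30.png',cv2.resize(a[90:175,235:295],(423,600)))"
```

View pics/v30.png

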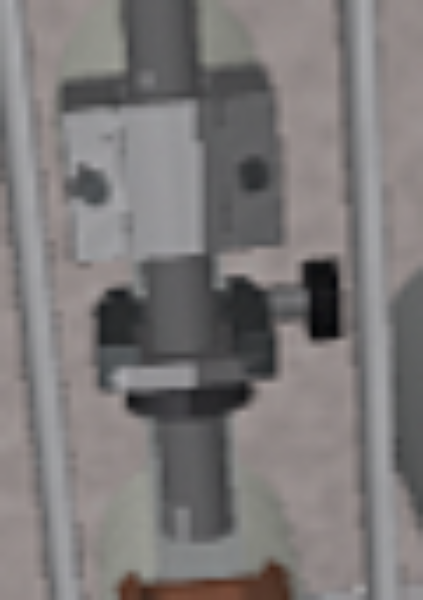

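The wrist picture shows the collar (crop 190, 400) directly against the rear face of the stop plate (190, 376), with no visible gap. The stick is in its rest. I'm handing in.

```bash
python3 -c "
from h import *
st(); print(robot.job_done())"
```

```text
t 49.67 pos [ 0.8003 -0.0249  0.3208] rot [0.073 2.972 0.034] F [ 0.5 -0.1 -0.3] M [0.   0.16 0.06] gap 0.0857
the job is handed in; nothing more can be done
None
```

The bolt is drawn open against its stop and the stick is back in its rest. I handed in at 49.7 s of the 72 s allowed.

**What happened on the way**
- **Missed first grip:** the jaws closed above the handle. The fingertips stand about 40 mm further back than the described TCP suggests. I reopened, went lower and gripped properly.
- **Two pulls:** the wrist crept nose-up during the first pull, so I unhooked with the bolt partly open. I pressed the rod against the top of the slot to correct the pitch, with readings up to about 12 N. The stick slipped about 0.14 rad in the jaws and stayed usable. I hooked in again and pulled until the bolt stopped.
- **The stop:** the bolt slid at about 7 N, then stayed put at about 11 N along the pull. The load on the cage at that point was about 14 N in all, against the 18 N limit. I only saw forces at the end of each move, so brief peaks in between are not ruled out.
- **Unhooking:** I eased off and lifted out with no force showing.

**Last checks**
- **Bolt:** the wrist camera showed the collar against the stop plate with no visible gap. The ring had moved about 32 mm; the first picture gave 28 to 33 mm to the stop.
- **Stick:** the networks put its origin near (0.406, 0.288, 0.075), within 2 to 4 mm of the seat. The pictures show it in both cradles with the hook at the front, hanging down. The top view did not find the hook tip at the end; the scene view put it within about 4 mm of where it started.
- **Bystanders:** the multimeter, bottle and tray are within about 4 mm of where they started, which is within the networks' accuracy. The top view also gave one false "bottle" on the tray.

The hand-in itself gave no verdict.

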